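# Make the centrifuge ready and point out its settings

## Robot

A 7-joint arm with a two-finger parallel gripper is mounted at the origin on a cart in front of the work surface, level with it; the furniture and walls round the work are solid. World frame = base frame: x ahead of the robot, y to its left, z up, the work surface at z = 0. Lengths are in mm, angles in rad, forces in N, time in s.
With the tool pointing down it reaches from about 400 to 875 mm from the base axis. Payload 4.4 kg.
Tool frame: the origin (TCP) lies at the very end of the fingers, on their centre line; the grasp point (between the pads) lies 19 mm behind it; z points along the fingers, y is the line along which they close (so a half turn about z gives the same grasp; the last joint's range is limited). The gripper opens to 85 mm and grips with 20 to 120 N. Pads are 22 mm wide; open, the fingers measure 114 mm over their backs; the gripper's body (76 mm by 85 mm) begins 54 mm behind the grasp point. The pads swing forward as they close: fully open they stand 13 mm farther back than shut.
Start: joints at [-1.266, 0.628, 0.038, 1.517, -0.027, 0.996, -0.02], TCP at [235.512, 605.848, 231.313] pointing down, gripper open.
Joint ranges: [-3.06, 3.06], [-0.37, 2.12], [-1.25, 1.32], [0.18, 2.47], [-1.1, 4.24], [0.23, 1.98], [-2.94, 2.94]. Speed limits (rad/s): [2.57, 2.57, 3.14, 3.14, 3.14, 3.14, 3.14].

## Interface

Orientations are given as [roll, pitch, yaw] about the fixed x, y, z axes, in that order (R = Rz(yaw) Ry(pitch) Rx(roll)).
In Python, from cell import read_state, get_image, camera_info, finish_job gives the robot as it stands.
- The arm moves only by the tool play_rows, never from a script. Its argument "deltas" is one flat list of numbers, 7 for each row, row after row: the shift along the tool's x, y, z in mm, then the turn, a rotation vector about the tool's x, y, z in rad, then the opening, from 0 (shut) to 1 (fully open). In form: [dx, dy, dz, ax, ay, az, grip, dx, dy, dz, ax, ay, az, grip, ...]. A call has 1 to 10 rows; each row is the pose to reach, as a shift and turn from the pose commanded when the call began, along the tool's axes at that moment; what a row does not reach only later rows make up. A row lasts 1/8 s, in which the tool goes at most 62.5 mm and 10.7 degrees, less where a joint would pass 70% of its speed; a pose out of reach is approached as far as the arm can. A call with a gripper value outside its range is refused whole. The fingers move at their own pace and stop on an object; the grip force is fixed at half the most. Time passes only in rows, so rows that repeat a pose let the fingers close. It gives the time, the measured TCP pose, the force, the opening and the grip force at its end, in the units of the state.
- read_state(): the state, without advancing time (a new reading comes with each control period).
- get_image(name): name is "scene" or "side" or "wrist"; returns the picture (400x640x3 uint8, red, green, blue); there is no depth.
- camera_info(name): a dict with "fx", "fy", "cx", "cy" (pixels), "distortion" ([k1, k2, p1, p2, k3] as OpenCV has them; the pictures are not rectified), "T" (4x4, takes a point from camera to world coordinates). Camera axes: x right, y down, z forward; pixel columns grow to the right and rows downward; lengths in mm; the calibration is good to about 2 mm. A picture is of the moment at which its call begins: read the wrist's pose just before it. camera_info takes no time and is no camera call; for the wrist camera it gives the pose at the moment of the call.
- finish_job(): hands the job in; it is judged then, once.
The state is a dict: "clock": time; "qpos": joint angles; "qd": joint speeds; "tau": joint torques, N m; "eef_pos": TCP position; "tool_rot": TCP orientation; "force": force on the tool from outside, world axes, zero at the start; "torque": the same for the moment, N m; "width": finger opening in mm; "gripper_force": force on a finger pad.
Only numpy, scipy, OpenCV 4.12 (cv2) and the standard library are available. Lean on these libraries where they do the work, as an engineer would, in place of code of your own. Each camera call takes 0.05 s, during which the arm holds its last target. There are 200 camera calls.

## Task

Get the bench centrifuge ready for a colleague's run, with the fingertips alone and gripping nothing: gently push its lid fully down, then slide the small latch on its front all the way to the right. Then show the colleague the two settings to be checked: point at the left (time) knob with the fingertips about 3 cm straight in front of it and hold still for about two seconds, then point in the same way at the right (speed) knob and finish there, still pointing. Do not touch the knobs or the power switch, and leave the things on the desk where they are.

Things in the scene. Friction and masses are not known exactly. Their poses are not given: they have to be found in the camera images.
- panel (a point): middle of the front face of the white bench centrifuge, 100 mm above the desk. Its axes are the machine's: x into the machine (level), y to the left as seen from its front, z up; offsets 'from panel' below are along them, in mm. The machine is fixed to the desk, 320 deep x 270 wide x 199 mm high with the lid shut; the front face is flat and upright, its upper edge 65 mm above panel
- lid_press (a point): point on top of the lid (centrifuge_lid), midway across, 20 mm behind its front edge; moves with it, z square to the lid. Lid shut: z axis vertical, (32, 0, 96) from panel. Hinge line: along y through (294, 0, 77). Starts 0.2 to 0.5 rad open. The lid, 260 wide, 28 thick, stays where it is left; 2 to 5 N down near its front edge closes it, to a firm stop
- latch_end (a point): centre of the latch's left end face, moves with it: a dark grey sliding catch in a black pocket on the upper middle of the front, 30 wide (y), 14 high (z), standing 8 mm out. At the start (-3.5, 23 or up to 3 less, 41) from panel; its front face is 4.5 mm nearer the robot, its lower edge 34 mm above panel. Push it with a fingertip that reaches past that lower edge, or the tip rides up on it
- centrifuge_latch (a joint): travel of the latch to the right (towards panel's -y), m: 0 = open at the left, 0.012 = locked against its right-hand stop. It moves with about 1 N and stays where it is left. Stop pushing when it is home and withdraw straight out to the front: a fingertip forced on past the stop slips onto the latch's front and drags it back
- time_face (a point): centre of the front face of the left (time) knob: black, 25 mm in diameter, standing 16 mm out of the front, 58 mm above the desk; (-16, 43, -42) from panel. Axes as panel's: straight in front of the knob is -x
- speed_face (a point): centre of the front face of the right (speed) knob: the same kind of knob, 66 mm to the right of the time knob; (-16, -23, -42) from panel. Axes as panel's
- centrifuge_time (a joint): angle of the time knob, rad (any value; the knob must not be touched)
- centrifuge_speed (a joint): angle of the speed knob, rad (any value; the knob must not be touched)
- centrifuge_power (a joint): angle of the red power rocker, 16 wide x 24 mm high, 49 mm to the right of the speed knob, at (-8, -72, -40) from panel; it must not be touched
- notebook: spiral notebook lying in front of the centrifuge, 210 x 153 x 16 mm, loose; origin at the centre of its underside
- vial: glass sample vial with a blue cap, 14 mm in diameter, 42 mm high, standing loose; origin at the centre of its underside
- dropper: dropper bottle with a magenta cap, 33 mm in diameter, 80 mm high, standing loose to the left of the centrifuge; origin at the centre of its underside
- dropper_dark: dropper bottle with a dark grey cap, 33 mm in diameter, 80 mm high, standing loose to the left of the centrifuge; origin at the centre of its underside
Mind the look-alikes: they are no part of the job. Leave any blue or orange look-alike of the dropper alone.

How it is judged:
By the outcome, as a careful person would: the job done as asked, in the order asked, and still so for the second after the job is handed in, with the robot touching nothing.
It also fails if it takes over 58 s, if anything falls off the work surface, if the arm or the gripper's body presses on something with over 40 N, if the wrist force passes 120 N, or if a joint passes its speed limit or range.

## Working session

There is one attempt and no reset: what is moved stays moved. The work goes in short steps, Python scripts to look and compute and a tool call to move; the robot and the scene stay as the last step left them, time stands still between calls to the robot, and variables do not carry over. Pictures are saved under pics/ and viewed, at most 10 in all, crops included, and the job is handed in when it is done.

Besides the shell and the picture viewer there is one more tool, called after "Emit:" by a JSON object that holds its "api" and its "payload", one argument or row to a line. play_rows: Moves the arm, as the interface text tells. Its arguments: {"type":"object","properties":{"deltas":{"type":"array"}},"required":["deltas"]}

```bash
mkdir -p pics; ls; python3 - <<'E'
from cell import *
import cv2,json
s=read_state();print({k:s[k] for k in('clock','eef_pos','tool_rot','width')})
for n in("scene","side"):
    cv2.imwrite(f'pics/{n}0.png',get_image(n)[:,:,::-1])
    c=camera_info(n);print(n,c)
E
```

```text
pics
{'clock': 0.0, 'eef_pos': array([235.28544364, 605.23453255, 230.37709846]), 'tool_rot': array([-3.13963011e+00,  2.00016307e-05,  2.77077643e+00]), 'width': 85.31074025203345}
scene {'fx': 407.44603656581756, 'fy': 407.44603656581756, 'cx': 318.95352356470767, 'cy': 199.37614498032002, 'distortion': array([0.00739657, 0.        , 0.        , 0.        , 0.        ]), 'T': array([[-7.15897049e-01, -4.02193028e-01,  5.70729518e-01,
         7.51547195e+01],
       [-6.97803023e-01,  3.84382722e-01, -6.04417790e-01,
         4.27087535e+02],
       [ 2.37140549e-02, -8.30957695e-01, -5.55829967e-01,
         6.12146779e+02],
       [ 0.00000000e+00,  0.00000000e+00,  0.00000000e+00,
         1.00000000e+00]])}
side {'fx': 488.87113081727864, 'fy': 488.87113081727864, 'cx': 325.78334822967236, 'cy': 189.2418917569429, 'distortion': array([0.05136305, 0.        , 0.        , 0.        , 0.        ]), 'T': array([[-8.47785126e-01, -2.87486928e-01,  4.45658666e-01,
         1.28461031e+02],
       [-5.30271611e-01,  4.46026447e-01, -7.21021794e-01,
         5.49529484e+02],
       [ 8.50878962e-03, -8.47591691e-01, -5.30580744e-01,
         6.20683172e+02],
       [ 0.00000000e+00,  0.00000000e+00,  0.00000000e+00,
         1.00000000e+00]])}
```

View pics/scene0.png

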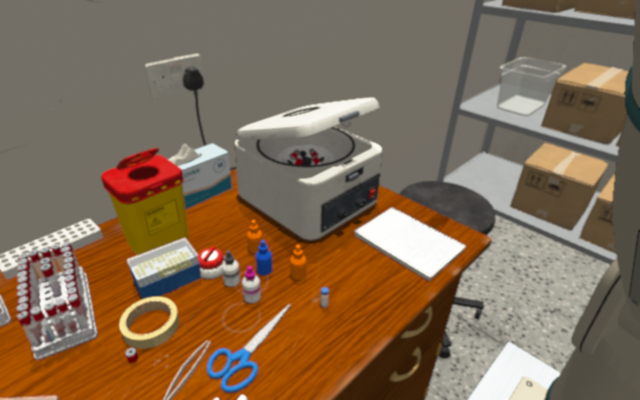

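View pics/side0.png

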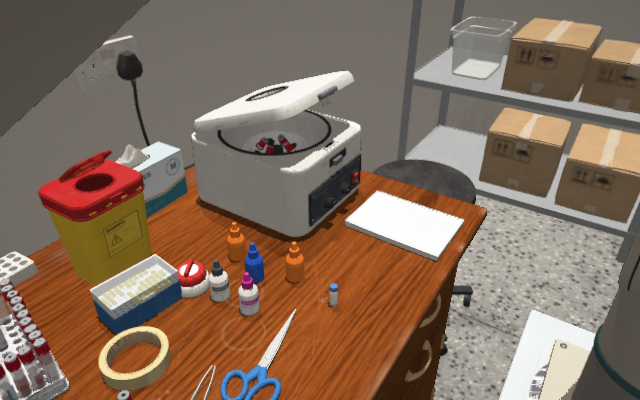

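The machine stands at about (310,165) in the scene picture and (280,155) in the side picture, with its front facing right and down. The notebook is at (405,222) in the side picture. I'll enlarge both machine crops.

```bash
python3 - <<'E'
import cv2,numpy as np
a=cv2.imread('pics/side0.png')[110:250,280:400];b=cv2.imread('pics/scene0.png')[120:245,280:400]
a=cv2.resize(a,None,fx=5,fy=5,interpolation=cv2.INTER_CUBIC)[:600];b=cv2.resize(b,None,fx=5,fy=5,interpolation=cv2.INTER_CUBIC)[:600]
for im,o in((a,(280,110)),(b,(280,120))):
    for k in range(0,120,20):
        cv2.putText(im,str(o[0]+k),(k*5,10),0,.4,(0,255,255));cv2.putText(im,str(o[1]+k),(0,k*5+10),0,.4,(0,255,255))
        cv2.line(im,(k*5,12),(k*5,20),(0,255,255));
cv2.imwrite('pics/a1.png',a);cv2.imwrite('pics/b1.png',b)
E
```

```text
(no output)
```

View pics/a1.png

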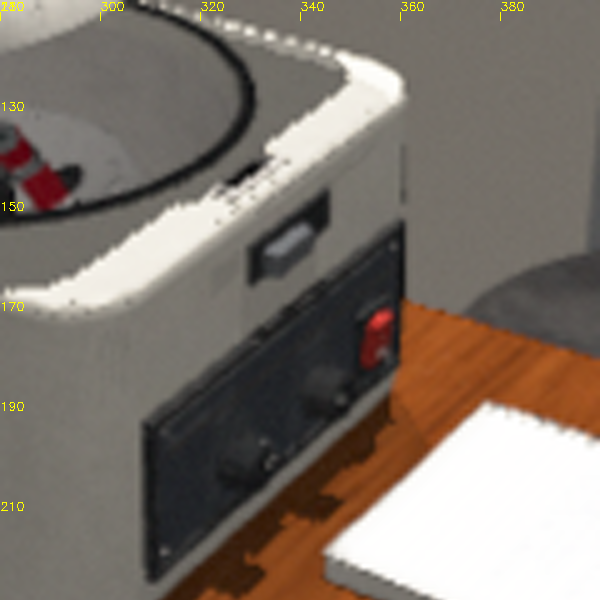

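View pics/b1.png

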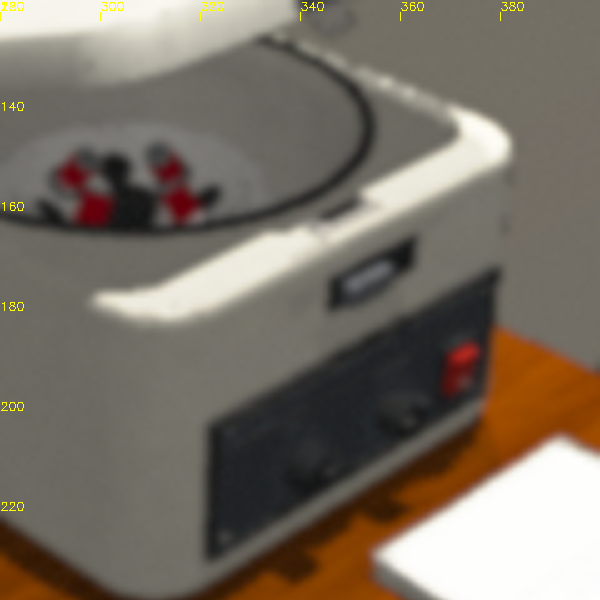

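The crops show these features, as enlarged-crop pixels in the side and scene views:

| Feature | Side crop | Scene crop |
|---|---|---|
| Rocker | (377,337) | (461,368) |
| Latch | (291,253) | (370,275) |
| Knobs | (245,462), (325,390) | (312,472), (405,415) |
| Black plate corners | clear | clear |

I'll fit the machine pose to these.

```bash
cat > h.py <<'E'
from cell import *
import cv2,numpy as np
from scipy.optimize import least_squares
from scipy.spatial.transform import Rotation as R
def proj(c,P):
    W=np.linalg.inv(c['T']);K=np.array([[c['fx'],0,c['cx']],[0,c['fy'],c['cy']],[0,0,1]])
    return cv2.projectPoints(np.atleast_2d(P).astype(float),cv2.Rodrigues(W[:3,:3])[0],W[:3,3],K,c['distortion'])[0].reshape(-1,2)
def M(p,P): # panel-> world, p=(x,y,yaw)
    return R.from_euler('z',p[2]).apply(np.atleast_2d(P))+[p[0],p[1],100]
E
python3 - <<'E'
from h import *
cs={n:camera_info(n) for n in('side','scene')}
side=np.array([[377,337],[291,253],[245,462],[325,390],[147,425],[150,580],[403,222],[400,375]])/5+[280,110]
sc=np.array([[461,368],[370,275],[312,472],[405,415],[210,428],[208,558],[498,270],[488,405]])/5+[280,120]
def pts(v):
    yl,yr,zt,zb,ly=v[3:8]
    return M(v,[[-8,-72,-40],[-8,ly,41],[-8,43,-42],[-8,-23,-42],[-1,yl,zt],[-1,yl,zb],[-1,yr,zt],[-1,yr,zb]])
f=lambda v:np.r_[(proj(cs['side'],pts(v))-side).ravel(),(proj(cs['scene'],pts(v))-sc).ravel(),(v[7]-6.5)/3]
best=min((least_squares(f,[600,100,y,110,-110,0,-80,6.5],loss='soft_l1') for y in(-.8,-.4,0,.4,.8)),key=lambda r:r.cost)
print(best.cost,best.x.round(3));print(best.fun.reshape(-1)[:32].reshape(2,8,2).round(1).tolist())
p=best.x
# body corners and lid angle prints
for q in ([0,135,65],[0,-135,65],[32,0,96]):print(q,M(p,q).round(0))
for n in cs:
  for a in(.2,.3,.4,.5):
    q=R.from_euler('y',a).apply  # raise: rotate so -x end goes up
    pt=[np.array([294,0,77])+R.from_euler('y',a).apply([-282,y,z]) for y in(130,-130) for z in(19,-9)]
    print(n,a,proj(cs[n],M(p,pt)).round(0).tolist())
E
```

```text
7.946521701456551 [ 576.235 -217.859  534.045  100.553 -100.476    3.425  -73.562    7.164]
[[[1.1, 0.7], [0.3, -0.2], [-0.6, -0.1], [0.0, 0.4], [0.1, 0.3], [-0.1, 1.1], [0.5, 0.8], [-0.5, -0.5]], [[0.8, 0.1], [0.3, 1.6], [-0.8, -2.0], [-0.9, -1.3], [0.6, -1.1], [0.0, 0.4], [0.2, -0.2], [-1.0, -1.6]]]
[0, 135, 65] [[580. -83. 165.]]
[0, -135, 65] [[ 573. -353.  165.]]
[32, 0, 96] [[ 608. -219.  196.]]
side 0.2 [[289.0, 128.0], [292.0, 143.0], [362.0, 86.0], [364.0, 99.0]]
side 0.3 [[284.0, 113.0], [289.0, 128.0], [359.0, 73.0], [362.0, 86.0]]
side 0.4 [[278.0, 98.0], [284.0, 113.0], [355.0, 60.0], [359.0, 73.0]]
side 0.5 [[271.0, 82.0], [278.0, 98.0], [350.0, 47.0], [355.0, 60.0]]
scene 0.2 [[306.0, 144.0], [308.0, 157.0], [387.0, 112.0], [387.0, 123.0]]
scene 0.3 [[303.0, 130.0], [306.0, 144.0], [385.0, 100.0], [387.0, 112.0]]
scene 0.4 [[299.0, 116.0], [303.0, 130.0], [383.0, 88.0], [385.0, 100.0]]
scene 0.5 [[295.0, 102.0], [299.0, 116.0], [379.0, 76.0], [382.0, 88.0]]
```

Taking yaw modulo 2π gives about -0.026, so the panel is near (576, -218, 100). The plate comes out symmetric at ±100 mm, which supports the fit. Next I'll work out the transit to a viewing pose in front of the machine.

```bash
cat >> h.py <<'E'
def tgt(tilt,yaw=-.026): # tilt: 0 = down, pi/2 = pointing along panel +x
    return R.from_euler('z',yaw)*R.from_euler('xyz',[np.pi,0,np.pi])*R.from_euler('y',-tilt)
def delta(pos,rot,s=None):
    s=s or read_state();R0=R.from_euler('xyz',s['tool_rot'])
    d=R0.inv().apply(np.array(pos)-s['eef_pos']);w=(R0.inv()*rot).as_rotvec()
    print(np.r_[d.round(1),w.round(3)].tolist())
E
python3 - <<'E'
from h import *
print(tgt(0).as_matrix().round(2),tgt(1.57).as_matrix().round(2))
for p in([270,580,330],[420,200,330],[450,-215,330]):delta(p,tgt(0))
c=camera_info('wrist');s=read_state();T=np.eye(4);T[:3,:3]=R.from_euler('xyz',s['tool_rot']).as_matrix();T[:3,3]=s['eef_pos']
print((np.linalg.inv(T)@c['T']).round(2),c['fx'])
def nb(u,v,n,z):
    c=camera_info(n);K=np.array([[c['fx'],0,c['cx']],[0,c['fy'],c['cy']],[0,0,1]])
    d=c['T'][:3,:3]@np.r_[cv2.undistortPoints(np.array([[[u,v]]],float),K,c['distortion'])[0,0],1];o=c['T'][:3,3]
    return (o+d*(z-o[2])/d[2]).round(0)
for u,v in((378,191),(462,213),(433,255),(346,222)):print('nb',nb(u,v,'side',16))
print('vial',nb(334,305,'side',0))
E
```

```text
[[-1.    0.03  0.  ]
 [ 0.03  1.    0.  ]
 [ 0.    0.   -1.  ]] [[-0.    0.03  1.  ]
 [ 0.    1.   -0.03]
 [-1.    0.   -0.  ]]
[-41.5, -11.2, -99.5, -0.002, -0.0, -0.345]
[-319.0, -311.0, -99.0, -0.002, -0.0, -0.345]
[-497.3, -686.9, -98.3, -0.002, -0.0, -0.345]
[[   0.     -0.96   -0.27   68.7 ]
 [   1.      0.      0.      0.35]
 [  -0.     -0.27    0.96 -142.92]
 [   0.      0.      0.      1.  ]] 344.81498695331237
nb [ 530. -331.   16.]
nb [ 337. -350.   16.]
nb [ 337. -182.   16.]
nb [ 532. -185.   16.]
vial [437.  19.   0.]
```

Emit:
{"api": "play_rows", "payload": {
  "deltas": [-40, -11, -50, 0, 0, -0.05, 0, -42, -12, -98, 0, 0, -0.1, 0, -90, -62, -98, 0, 0, -0.15, 0, -135, -110, -98, 0, 0, -0.2, 0, -180, -160, -98, 0, 0, -0.25, 0, -225, -210, -98, 0, 0, -0.3, 0, -270, -258, -98, 0, 0, -0.34, 0, -318, -311, -98, 0, 0, -0.345, 0, -342, -365, -98, 0, 0, -0.345, 0, -368, -418, -98, 0, 0, -0.345, 0]
}}

```text
clock: 1.35
eef_pos: [424.6, 104.6, 329.2]
tool_rot: [-3.142, 0.0, 3.116]
force: [1.0, 0.2, -0.4]
width: 0.0
gripper_force: 0.0
```

```bash
python3 - <<'E'
from h import *
s=read_state();print(s['clock'],s['eef_pos'],s['tool_rot'],s['qpos'].round(2),s['width'])
delta([450,-215,330],tgt(0));delta([430,-195,330],tgt(.8))
E
```

```text
1.35 [424.5741132  104.55184353 329.16302482] [-3.14153833e+00  1.35186811e-04  3.11555305e+00] [-0.4   0.2   0.12  1.93 -0.03  1.    1.27] 0.02625347961581417
[-33.7, -318.8, -0.8, -0.0, 0.0, -0.0]
[-13.2, -299.3, -0.8, -0.0, -0.8, -0.0]
```

Emit:
{"api": "play_rows", "payload": {
  "deltas": [-1, -45, 0, 0, -0.08, 0, 0, -3, -95, 0, 0, -0.2, 0, 0, -5, -145, 0, 0, -0.3, 0, 0, -7, -195, 0, 0, -0.42, 0, 0, -9, -245, 0, 0, -0.55, 0, 0, -12, -285, 0, 0, -0.68, 0, 0, -13, -299, -1, 0, -0.8, 0, 0, -13, -299, -1, 0, -0.8, 0, 0, -13, -299, -1, 0, -0.8, 0, 0]
}}

```text
clock: 2.48
eef_pos: [406.2, -135.3, 375.3]
tool_rot: [3.112, 0.762, 3.046]
force: [-0.1, -0.4, -0.1]
width: -0.2
gripper_force: 0.0
```

```bash
python3 - <<'E'
from h import *
s=read_state();print(s['clock'],s['eef_pos'],s['tool_rot'],s['qpos'].round(2))
c=camera_info('wrist');im=get_image('wrist');np.save('w1.npy',c['T']);print(c)
cv2.imwrite('pics/w1.png',cv2.resize(im[:,:,::-1],(800,500),interpolation=cv2.INTER_CUBIC))
print(proj(c,M([576.2,-217.9,-.026],[[-16,43,-42],[-16,-23,-42],[-8,-72,-40],[-8,7,41]])).round(0).tolist())
E
```

```text
2.475 [ 406.16521774 -135.29233926  375.26851552] [3.11181401 0.76215584 3.04636051] [ 0.05 -0.16  0.38  2.47 -1.1   0.23  2.94]
{'fx': 344.81498695331237, 'fy': 344.81498695331237, 'cx': 316.6683801312603, 'cy': 195.7812346615638, 'distortion': array([0.02127949, 0.        , 0.        , 0.        , 0.        ]), 'T': array([[ 7.40179347e-02,  5.05313710e-01,  8.59755430e-01,
         2.58443259e+02],
       [ 9.97028608e-01, -5.59428729e-02, -5.29561037e-02,
        -1.25086669e+02],
       [ 2.13377436e-02,  8.61120462e-01, -5.07953001e-01,
         4.31356301e+02],
       [ 0.00000000e+00,  0.00000000e+00,  0.00000000e+00,
         1.00000000e+00]])}
[[290.0, 69.0], [240.0, 72.0], [205.0, 80.0], [260.0, 123.0]]
```

View pics/w1.png

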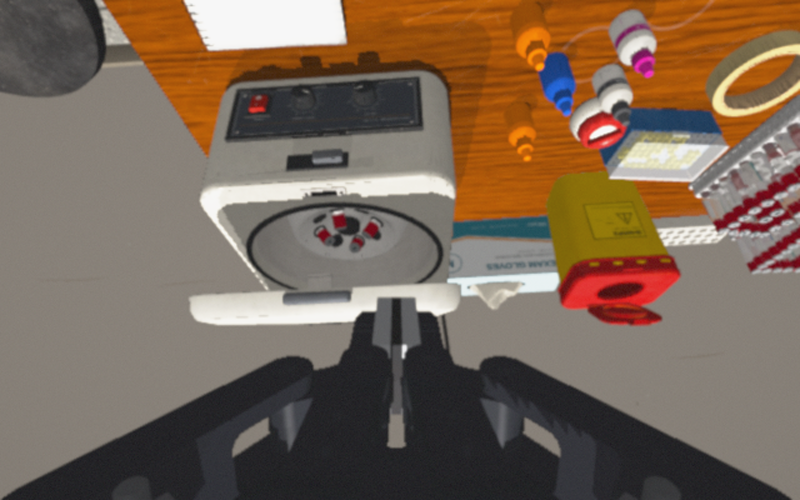

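The front is in view but upside down (latch about (320,158), knobs about (302,97) and (368,97)). Joints 4 to 7 are at their limits, so this wrist branch is wrong. I'll fit a kinematic model to the readings so I can plan a good one.

```bash
cat > kin.py <<'E'
from h import *
import itertools
lo=np.array([-3.06,-.37,-1.25,.18,-1.1,.23,-2.94]);hi=np.array([3.06,2.12,1.32,2.47,4.24,1.98,2.94])
def fk(q,sg,L,C):
    # alternating z,y axes; L: per-joint link offsets (x,z) after each joint
    r=R.identity();p=np.zeros(3)
    L=L.reshape(8,2);p=p+[L[0,0],0,L[0,1]]
    for i in range(7):
        r=r*R.from_euler('zyzyzyz'[i],sg[i]*q[i]);p=p+r.apply([L[i+1,0],0,L[i+1,1]])
    return p,r*C
E
python3 - <<'E'
from kin import *
s=read_state()
Q=[np.array([-1.266,.628,.038,1.517,-.027,.996,-.02]),None,s['qpos']]
Q[1]=np.array([-0.4,0.2,0.12,1.93,-0.03,1.0,1.27])
X=[np.array([-3.1396,0,2.7708]),np.array([-3.1415,0,3.1156]),s['tool_rot']]
res=[]
for sg in itertools.product((1,-1),repeat=7):
    if sg[1]<0: continue
    Cs=[]
    for q,x in zip(Q,X):
        r=R.identity()
        for i in range(7): r=r*R.from_euler('zyzyzyz'[i],sg[i]*q[i])
        Cs.append((r,R.from_euler('xyz',x)))
    # allow world yaw offset W: Rw = Rz(w) r C
    for w in np.linspace(-np.pi,np.pi,25)[:-1]:
        f=lambda v:np.concatenate([((R.from_euler('z',v[0])*r*R.from_rotvec(v[1:4])).inv()*x).as_rotvec() for r,x in Cs])
        C0=((R.from_euler('z',w)*Cs[0][0]).inv()*Cs[0][1]).as_rotvec()
        o=least_squares(f,np.r_[w,C0],max_nfev=30)
        res.append((o.cost,sg,o.x.round(3)))
res.sort(key=lambda t:t[0])
for r in res[:60:6]:print(r)
E
```

```text
(np.float64(7.3560147541948e-05), (-1, 1, -1, 1, -1, 1, -1), array([ 7.000e-03, -2.000e-03, -2.000e-02, -4.708e+00]))
(np.float64(7.356014754195043e-05), (-1, 1, -1, 1, -1, 1, -1), array([7.000e-03, 1.000e-03, 7.000e-03, 1.575e+00]))
(np.float64(7.356014754195643e-05), (-1, 1, -1, 1, -1, 1, -1), array([7.000e-03, 1.000e-03, 7.000e-03, 1.575e+00]))
(np.float64(7.356014754200125e-05), (-1, 1, -1, 1, -1, 1, -1), array([7.000e-03, 1.000e-03, 7.000e-03, 1.575e+00]))
(np.float64(0.12226974135206142), (-1, 1, 1, 1, -1, 1, -1), array([-0.269,  0.097,  0.06 ,  1.626]))
(np.float64(0.12226974135274771), (-1, 1, 1, 1, -1, 1, -1), array([-0.269,  0.097,  0.06 ,  1.626]))
(np.float64(0.12226974135370518), (-1, 1, 1, 1, -1, 1, -1), array([-0.269,  0.097,  0.06 ,  1.627]))
(np.float64(0.12226974136051855), (-1, 1, 1, 1, -1, 1, -1), array([-0.269, -0.277, -0.171, -4.641]))
(np.float64(0.1319108907914257), (1, 1, 1, 1, 1, 1, 1), array([-0.225, -0.02 ,  0.027, -1.463]))
(np.float64(0.13191089079145396), (1, 1, 1, 1, 1, 1, 1), array([-0.225, -0.02 ,  0.027, -1.463]))
```

```bash
python3 - <<'E'
from h import *
s=read_state();np.savez('p3',q=s['qpos'],p=s['eef_pos'],r=s['tool_rot'])
delta([460,-120,340],tgt(.4))
E
```

```text
[-14.0, 17.9, 61.2, -0.008, 0.361, -0.051]
```

Emit:
{"api": "play_rows", "payload": {
  "deltas": [-14, 18, 61, 0, 0.1, 0, 0, -14, 18, 61, 0, 0.2, 0, 0, -14, 18, 61, 0, 0.36, -0.05, 0, -14, 18, 61, 0, 0.36, -0.05, 0, -14, 18, 61, 0, 0.36, -0.05, 0]
}}

```text
clock: 3.15
eef_pos: [462.0, -118.6, 338.2]
tool_rot: [-3.134, 0.397, 3.117]
force: [-0.0, 0.0, -0.2]
width: -0.1
gripper_force: 0.0
```

```bash
python3 - <<'E'
from kin import *
s=read_state();np.savez('p4',q=s['qpos'],p=s['eef_pos'],r=s['tool_rot']);print(s['clock'],s['eef_pos'],s['tool_rot'],s['qpos'].round(3))
D=[(np.array([-1.266,.628,.038,1.517,-.027,.996,-.02]),np.array([235.5,605.8,231.3]),1),(np.array([-0.4,0.2,0.12,1.93,-0.03,1.0,1.27]),np.array([424.6,104.6,329.2]),.2)]
for n in('p3','p4'):
    z=np.load(n+'.npz');D.append((z['q'],z['p'],1))
sg=(-1,1,-1,1,-1,1,-1);C=R.from_euler('z',np.pi/2)
def L(v): # z1,x1,x3,z3,x4,z5,x6,z7
    a=np.zeros((8,2));a[0,1]=v[0];a[1,0]=v[1];a[3]=v[2],v[3];a[4,0]=v[4];a[5,1]=v[5];a[6,0]=v[6];a[7,1]=v[7];return a
f=lambda v:np.concatenate([(fk(q,sg,L(v),C)[0]-p)*w for q,p,w in D]+[(v-v0)*.003])
v0=np.array([300,0,0,400,0,400,0,250.])
o=least_squares(f,v0);print(o.x.round(1),o.fun.round(1))
E
```

```text
3.15 [ 462.02089595 -118.59561596  338.21673758] [-3.13423848  0.39699288  3.11727918] [-0.042  0.073  0.317  2.158 -0.216  0.536  1.98 ]
[715.6 -98.6 -57.1 580.6 190.9 602.5 -48.8 499.5] [-19.1   4.9   0.9  -2.5   1.1  -2.6  -3.1   3.7   1.3   5.   -6.1  -1.7
   1.2  -0.3  -0.2   0.5   0.6   0.6  -0.1   0.7]
```

```bash
python3 - <<'E'
from kin import *
p=[576.2,-217.9,-.026];c=camera_info('wrist');cw=dict(c,T=np.load('w1.npy'))
obs=np.array([[259,103],[329,157],[368,92],[302,97]])/1.25
print(obs.tolist(),proj(cw,M(p,[[-8,-72,-40],[-8,7,41],[-12,43,-42],[-12,-23,-42]])).round(1).tolist())
for a in(.2,.3,.35,.4,.5):
    pt=[np.array([294,0,77])+R.from_euler('y',a).apply([-282,y,z]) for y in(130,-130) for z in(19,-9)]
    print(a,(proj(cw,M(p,pt))*1.25).round(0).tolist(), M(p,np.array([294,0,77])+R.from_euler('y',a).apply([-262,0,19])).round(0))
im=cv2.imread('pics/side0.png');cv2.imwrite('pics/lid.png',cv2.resize(im[60:145,185:365],None,fx=4,fy=4))
E
```

```text
[[207.2, 82.4], [263.2, 125.6], [294.4, 73.6], [241.6, 77.6]] [[204.8, 79.6], [260.1, 122.6], [290.4, 71.7], [240.7, 74.3]]
0.2 [[461.0, 263.0], [459.0, 234.0], [173.0, 275.0], [177.0, 246.0]] [[ 617. -219.  248.]]
0.3 [[463.0, 295.0], [461.0, 263.0], [170.0, 307.0], [173.0, 275.0]] [[ 626. -219.  273.]]
0.35 [[464.0, 311.0], [462.0, 279.0], [170.0, 323.0], [172.0, 291.0]] [[ 631. -219.  285.]]
0.4 [[465.0, 328.0], [463.0, 295.0], [169.0, 339.0], [171.0, 307.0]] [[ 636. -219.  297.]]
0.5 [[467.0, 360.0], [465.0, 328.0], [170.0, 371.0], [170.0, 339.0]] [[ 649. -220.  319.]]
```

View pics/lid.png

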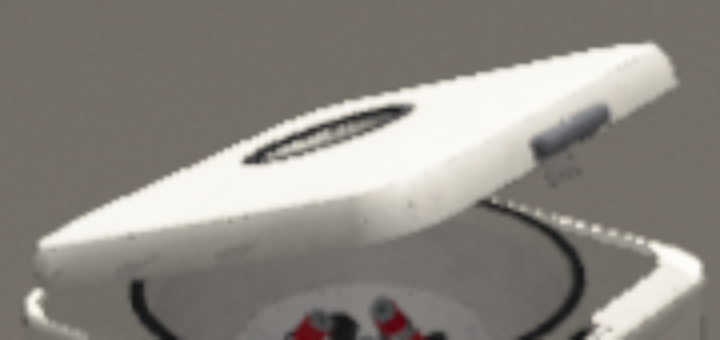

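Lid right front corner at crop (655–678, 45–80), so the lid stands about 0.33 rad open and lid_press is near (629, -219, 280). Next I move above it.

```bash
python3 - <<'E'
from kin import *
delta([560,-217,350],tgt(.2));delta([628,-217,330],tgt(.1));delta([628,-217,300],tgt(.1))
E
```

```text
[-97.1, -95.8, 28.6, -0.007, 0.197, 0.001]
[-152.1, -93.8, 73.4, -0.007, 0.297, 0.001]
[-140.5, -93.6, 101.0, -0.007, 0.297, 0.001]
```

Emit:
{"api": "play_rows", "payload": {
  "deltas": [-35, -35, 8, 0, 0.05, 0, 0, -70, -70, 18, 0, 0.12, 0, 0, -97, -96, 28, 0, 0.2, 0, 0, -125, -95, 50, 0, 0.25, 0, 0, -150, -94, 72, 0, 0.3, 0, 0, -152, -94, 73, -0.007, 0.3, 0, 0, -152, -94, 73, -0.007, 0.3, 0, 0]
}}

```text
clock: 4.03
eef_pos: [624.7, -218.4, 329.5]
tool_rot: [3.139, 0.096, 3.113]
force: [-1.0, -0.3, -0.8]
width: -0.0
gripper_force: 0.0
```

```bash
python3 - <<'E'
from kin import *
s=read_state();np.savez('p5',q=s['qpos'],p=s['eef_pos'],r=s['tool_rot']);print(s['clock'],s['eef_pos'],s['tool_rot'],s['qpos'].round(3),s['force'])
p=[576.2,-217.9,-.026]
for a in(.36,.3,.25,.2,.15,.1,.05,0):
    print(a);delta(M(p,np.array([294,0,77])+R.from_euler('y',a).apply([-262,0,19]))[0],tgt(.1))
E
```

```text
4.025 [ 624.7127225  -218.35059537  329.5234442 ] [3.13885494 0.09614064 3.11254561] [ 0.086  0.538  0.377  1.451 -0.255  1.107  2.053] [-1.04596633 -0.32394266 -0.81727207]
0.36
[-2.9, -0.9, 42.9, 0.002, -0.004, -0.003]
0.3
[4.7, -1.0, 56.8, 0.002, -0.004, -0.003]
0.25
[10.3, -1.0, 68.6, 0.002, -0.004, -0.003]
0.2
[15.3, -1.1, 80.7, 0.002, -0.004, -0.003]
0.15
[19.8, -1.1, 93.1, 0.002, -0.004, -0.003]
0.1
[23.6, -1.1, 105.7, 0.002, -0.004, -0.003]
0.05
[26.7, -1.2, 118.4, 0.002, -0.004, -0.003]
0
[29.2, -1.2, 131.3, 0.002, -0.004, -0.003]
```

Emit:
{"api": "play_rows", "payload": {
  "deltas": [-2, -1, 15, 0, 0, 0, 0, -2, -1, 28, 0, 0, 0, 0, -2, -1, 36, 0, 0, 0, 0, -1, -1, 42, 0, 0, 0, 0, 1, -1, 48, 0, 0, 0, 0, 4, -1, 54, 0, 0, 0, 0, 6, -1, 59, 0, 0, 0, 0, 8, -1, 64, 0, 0, 0, 0, 10, -1, 69, 0, 0, 0, 0]
}}

```text
clock: 5.15
eef_pos: [622.3, -219.5, 260.8]
tool_rot: [3.141, 0.097, 3.113]
force: [-0.9, -1.0, 1.5]
width: 0.1
gripper_force: 1.0
```

Emit:
{"api": "play_rows", "payload": {
  "deltas": [2, 0, 6, 0, 0, 0, 0, 5, 0, 12, 0, 0, 0, 0, 7, 0, 18, 0, 0, 0, 0, 9, 0, 24, 0, 0, 0, 0, 11, 0, 30, 0, 0, 0, 0, 13, 0, 36, 0, 0, 0, 0, 14, 0, 41, 0, 0, 0, 0, 15, 0, 46, 0, 0, 0, 0, 16, 0, 50, 0, 0, 0, 0]
}}

```text
clock: 6.28
eef_pos: [611.1, -219.0, 209.4]
tool_rot: [3.141, 0.097, 3.113]
force: [0.1, -0.3, 2.0]
width: 0.2
gripper_force: 0.9
```

Emit:
{"api": "play_rows", "payload": {
  "deltas": [1, 0, 4, 0, 0, 0, 0, 2, 0, 7, 0, 0, 0, 0, 2, 0, 9, 0, 0, 0, 0, 3, 0, 11, 0, 0, 0, 0]
}}

```text
clock: 6.78
eef_pos: [609.8, -218.9, 198.6]
tool_rot: [3.141, 0.098, 3.113]
force: [0.9, -0.1, 1.7]
width: -0.2
gripper_force: 0.9
```

```bash
python3 - <<'E'
from kin import *
s=read_state();np.savez('p6',q=s['qpos'],p=s['eef_pos'],r=s['tool_rot']);print(s['eef_pos'],s['qpos'].round(3),s['force'])
E
```

```text
[ 609.81335292 -218.85815986  198.55912399] [ 0.119  0.636  0.324  1.662 -0.315  0.8    2.129] [ 0.90445396 -0.08317227  1.74984884]
```

Emit:
{"api": "play_rows", "payload": {
  "deltas": [0, 0, 1.5, 0, 0, 0, 0, 0, 0, 3, 0, 0, 0, 0, 0, 0, 3, 0, 0, 0, 0]
}}

```text
clock: 7.15
eef_pos: [609.8, -218.9, 197.1]
tool_rot: [3.14, 0.098, 3.113]
force: [-2.9, 1.2, 10.6]
width: -0.0
gripper_force: 5.4
```

The lid hit its firm stop at z=197 with 10.6 N. I'll lift off, back out and look again.

```bash
python3 - <<'E'
from kin import *
delta([605,-218,245],tgt(.1));delta([520,-200,300],tgt(.3));delta([480,-190,300],tgt(.4))
E
```

```text
[0.1, 0.8, -48.2, 0.001, -0.002, -0.003]
[79.8, 16.4, -111.3, 0.001, -0.202, -0.003]
[119.9, 25.3, -115.2, 0.0, -0.302, -0.003]
```

Emit:
{"api": "play_rows", "payload": {
  "deltas": [0, 0, -6, 0, 0, 0, 0, 0, 0, -22, 0, 0, 0, 0, 0, 1, -48, 0, 0, 0, 0, 25, 5, -70, 0, -0.06, 0, 0, 55, 10, -95, 0, -0.13, 0, 0, 80, 16, -111, 0, -0.2, 0, 0, 105, 22, -115, 0, -0.27, 0, 0, 120, 25, -115, 0, -0.3, 0, 0, 120, 25, -115, 0, -0.3, 0, 0]
}}

```text
clock: 8.28
eef_pos: [478.5, -190.1, 298.9]
tool_rot: [3.14, 0.397, 3.111]
force: [0.2, -0.5, 0.7]
width: -0.3
gripper_force: 0.0
```

```bash
python3 - <<'E'
from kin import *
s=read_state();np.savez('p7',q=s['qpos'],p=s['eef_pos'],r=s['tool_rot']);print(s['clock'],s['eef_pos'],s['tool_rot'],s['qpos'].round(3),s['force'])
c=camera_info('wrist');im=get_image('wrist');np.save('w2.npy',c['T'])
cv2.imwrite('pics/w2.png',cv2.resize(im[:250,150:450,::-1],None,fx=2.4,fy=2.4,interpolation=cv2.INTER_CUBIC))
D=[(np.array([-1.266,.628,.038,1.517,-.027,.996,-.02]),np.array([235.5,605.8,231.3]))]
for n in('p3','p4','p5','p6','p7'):
    z=np.load(n+'.npz');D.append((z['q'],z['p']))
sg=(-1,1,-1,1,-1,1,-1)
def ch(q,v):
    r=R.identity();p=v[0]*np.array([0,0,1.]);O=v[1:].reshape(7,3)
    for i in range(7):
        r=r*R.from_euler('zyzyzyz'[i],sg[i]*q[i]);p=p+r.apply(O[i])
    return p
v0=np.zeros(22);v0[0]=300;v0[1+2*3+2]=400;v0[1+4*3+2]=400;v0[1+6*3+2]=250
for k in(.003,.01,.03):
    f=lambda v:np.concatenate([(ch(q,v)-p) for q,p in D]+[(v-v0)*k])
    o=least_squares(f,v0);print(k,o.x.round(0).tolist(),abs(o.fun[:18]).max().round(1))
E
```

```text
8.275 [ 478.46514309 -190.07417041  298.91539918] [3.13963078 0.39706001 3.11086026] [ 0.219  0.205  0.251  2.131 -0.464  0.49   2.371] [ 0.23954616 -0.50109322  0.70931524]
0.003 [319.0, -0.0, -5.0, 19.0, 1.0, -5.0, 80.0, -1.0, -9.0, 480.0, 1.0, -9.0, -9.0, -1.0, -0.0, 391.0, 0.0, -0.0, 50.0, 0.0, -0.0, 300.0] 0.1
0.01 [316.0, 1.0, -5.0, 16.0, -1.0, -5.0, 78.0, 3.0, -9.0, 478.0, -1.0, -9.0, -9.0, 1.0, 0.0, 391.0, 1.0, 0.0, 47.0, 0.0, -1.0, 297.0] 0.1
0.03 [307.0, 4.0, -6.0, 7.0, -6.0, -6.0, 70.0, 17.0, -8.0, 470.0, -13.0, -8.0, -11.0, 8.0, 1.0, 389.0, 2.0, 1.0, 31.0, -0.0, -2.0, 281.0] 0.6
```

View pics/w2.png

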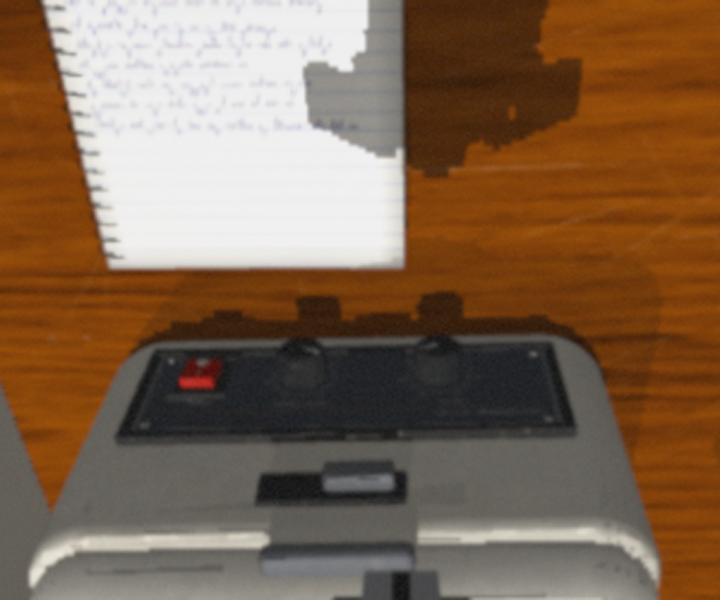

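The lid is shut. In the w2 crop the latch spans u 322–396, v 462–492; the rocker is at (200,373) and the knobs at (302,365) and (438,362). The plate corners are (118,440), (577,433), (158,347) and (552,343). I'll refit the pose with these and plan joint configurations.

```bash
cat >> kin.py <<'E'
V=np.array([319,0,-5,19,1,-5,80,-1,-9,480,1,-9,-9,-1,0,391,0,0,50,0,0,300.])
SG=(-1,1,-1,1,-1,1,-1)
def ch(q,v=V):
    r=R.identity();p=v[0]*np.array([0,0,1.]);O=v[1:].reshape(7,3)
    for i in range(7):
        r=r*R.from_euler('zyzyzyz'[i],SG[i]*q[i]);p=p+r.apply(O[i])
    return p,r*R.from_euler('z',np.pi/2)
def ik(pos,rot,q0):
    f=lambda q:np.r_[(ch(q)[0]-pos)/100,(ch(q)[1].inv()*rot).as_rotvec(),(q-q0)*.001]
    o=least_squares(f,np.clip(q0,lo+.01,hi-.01),bounds=(lo+.03,hi-.03),max_nfev=60);return o.x,np.abs(o.fun[:6]).max()
E
python3 - <<'E'
from kin import *
cs={n:camera_info(n) for n in('side','scene')};c=camera_info('wrist');cs['w1']=dict(c,T=np.load('w1.npy'));cs['w2']=dict(c,T=np.load('w2.npy'))
ob={'side':np.array([[377,337],[291,253],[245,462],[325,390],[147,425],[150,580],[403,222],[400,375]])/5+[280,110],
'scene':np.array([[461,368],[370,275],[312,472],[405,415],[210,428],[208,558],[498,270],[488,405]])/5+[280,120],
'w2':np.array([[200,373],[359,477],[438,362],[302,365],[577,433],[552,343],[118,440],[158,347]])/2.4+[150,0]}
def pts(v):
    yl,yr,zt,zb,ly=v[3:8]
    return M(v,[[-8,-72,-40],[-8,ly,41],[-8,43,-42],[-8,-23,-42],[-1,yl,zt],[-1,yl,zb],[-1,yr,zt],[-1,yr,zb]])
for keys in(['w2'],['w2','side','scene']):
    f=lambda v:np.r_[np.concatenate([(proj(cs[k],pts(v))-ob[k]).ravel()/(1 if k[0]=='w' else 1.5) for k in keys]),(v[7]-6.5)/3]
    o=least_squares(f,[576,-218,-.026,100,-100,3,-73,6.5],loss='soft_l1');print(keys,o.x.round(3),o.fun[:16].round(1).tolist())
p=o.x
# ik search
rng=np.random.default_rng(0);qn=read_state()['qpos']
for nm,P,tl in(('latch',[-12,30,30],.3),('latch',[-12,30,30],.5),('knobL',[-46,43,-42],.5),('knobL',[-46,43,-42],.8),('knobL',[-46,43,-42],1.05),('knobR',[-46,-23,-42],1.05),('knobL',[-46,43,-42],1.3)):
  for flip in(0,1):
    rot=tgt(tl)*R.from_euler('z',np.pi*flip);sols=[]
    for q0 in [qn]+[rng.uniform(lo,hi) for _ in range(25)]:
        q,e=ik(M(p,P)[0],rot,q0)
        if e<2e-3: sols.append((min(np.minimum(q-lo,hi-q)[[1,2,3,4,5,6]]),q.round(2).tolist()))
    sols.sort(key=lambda t:-t[0]);print(nm,tl,flip,len(sols),sols[:2])
E
```

```text
['w2'] [ 5.78894e+02 -2.16769e+02 -1.30000e-02  1.03447e+02 -1.01642e+02
  5.82400e+00 -7.45660e+01  7.67300e+00] [0.2, -0.8, -0.1, -1.5, -0.1, 1.4, 0.0, 1.0, 0.2, 0.0, -0.2, -0.3, -0.1, -0.1, 0.2, 0.5]
['w2', 'side', 'scene'] [ 5.77448e+02 -2.16807e+02 -1.30000e-02  1.02837e+02 -1.00929e+02
  6.86800e+00 -7.22520e+01  7.61400e+00] [-0.0, -1.9, -0.3, -2.7, -0.1, 0.3, -0.1, -0.1, -0.1, -0.5, -0.4, -0.4, -0.1, -0.7, 0.1, 0.4]Traceback (most recent call last):
  File "<stdin>", line 19, in <module>
  File "kin.py", line 20, in ik
    o=least_squares(f,np.clip(q0,lo+.01,hi-.01),bounds=(lo+.03,hi-.03),max_nfev=60);return o.x,np.abs(o.fun[:6]).max()
    return func(*args, **kwargs)
    raise ValueError("Initial guess is outside of provided bounds")
ValueError: Initial guess is outside of provided bounds
```

```bash
sed -i 's/lo+.01,hi-.01/lo+.04,hi-.04/' kin.py; cat >> h.py <<'E'
PAN=[578.3,-216.5,-.015]
E
cat > srch.py <<'E'
from kin import *
rng=np.random.default_rng(0);qn=read_state()['qpos']
for nm,P,tl in(('latch',[-12,30,30],.3),('latch',[-12,30,30],.5),('knobL',[-46,43,-42],.5),('knobL',[-46,43,-42],.8),('knobL',[-46,43,-42],1.05),('knobR',[-46,-23,-42],1.05),('knobL',[-46,43,-42],1.3)):
  for flip in(0,1):
    rot=tgt(tl,-.015)*R.from_euler('z',np.pi*flip);sols=[]
    for q0 in [qn]+[rng.uniform(lo,hi) for _ in range(25)]:
        q,e=ik(M(PAN,P)[0],rot,q0)
        if e<2e-3: sols.append((round(min(np.minimum(q-lo,hi-q)[1:]),2),q.round(2).tolist()))
    sols.sort(key=lambda t:-t[0]);print(nm,tl,flip,len(sols),sols[:2])
E
timeout 300 python3 srch.py
```

```text
latch 0.3 0 13 [(np.float64(0.27), [0.94, 0.8, -0.98, 2.03, 1.22, 0.61, 0.75]), (np.float64(0.26), [0.94, 0.8, -0.99, 2.03, 1.22, 0.62, 0.74])]
latch 0.3 1 11 [(np.float64(0.27), [0.86, 0.73, -0.83, 2.03, 1.12, 0.5, -2.32]), (np.float64(0.21), [0.97, 0.83, -1.04, 2.03, 1.25, 0.66, -2.42])]
latch 0.5 0 13 [(np.float64(0.26), [1.0, 0.8, -0.98, 2.2, 1.83, 0.49, 0.19]), (np.float64(0.19), [0.95, 0.76, -0.89, 2.2, 1.87, 0.42, 0.13])]
latch 0.5 1 12 [(np.float64(0.07), [1.09, 0.91, -1.18, 2.2, 1.77, 0.67, -2.86]), (np.float64(0.05), [1.1, 0.93, -1.2, 2.19, 1.77, 0.69, -2.85])]
knobL 0.5 0 10 [(np.float64(0.15), [0.94, 0.93, -0.89, 2.32, 2.26, 0.6, -0.21]), (np.float64(0.15), [0.72, 0.8, -0.53, 2.32, 2.7, 0.43, -0.71])]
knobL 0.5 1 7 [(np.float64(0.14), [0.38, 0.75, -0.02, 2.33, 3.51, 0.44, 1.55]), (np.float64(0.14), [0.47, 0.75, -0.15, 2.33, 3.31, 0.41, 1.76])]
knobL 0.8 0 0 []
knobL 0.8 1 0 []
knobL 1.05 0 0 []
knobL 1.05 1 0 []
knobR 1.05 0 0 []
knobR 1.05 1 0 []
knobL 1.3 0 0 []
knobL 1.3 1 0 []
```

```bash
cat > path.py <<'E'
from kin import *
def path(wps,q,n=6):
    # local continuation through (panel point, tilt, roll)
    s=read_state() 
    pos,rot=ch(q)
    for P,tl,rl in wps:
        p1=M(PAN,P)[0];r1=tgt(tl,-.015)*R.from_euler('z',rl);w=(rot.inv()*r1).as_rotvec()
        for k in range(1,n+1):
            q,e=ik(pos+(p1-pos)*k/n,rot*R.from_rotvec(w*k/n),q)
        pos,rot=p1,r1
        print(P,tl,rl,'e',e.round(4),'marg',np.minimum(q-lo,hi-q)[1:].round(2),q.round(2))
E
python3 - <<'E'
from path import *
q=read_state()['qpos']
for rl in(0,-.8,-1.57):
  for tl in(.3,.4,.5):
    print('---');path([([-60,30,60],tl,rl),([-12,30,30],tl,rl),([-60,30,30],tl,rl),([-46,43,-42],tl,rl),([-46,-23,-42],tl,rl)],q)
E
```

```text
---
[-60, 30, 60] 0.3 0 e 0.0 marg [0.87 1.23 0.33 0.5  0.03 0.46] [ 0.29  0.5   0.09  2.14 -0.6   0.26  2.48]
[-12, 30, 30] 0.3 0 e 0.0 marg [0.97 1.2  0.42 0.43 0.03 0.43] [ 0.24  0.6   0.12  2.05 -0.67  0.26  2.51]
[-60, 30, 30] 0.3 0 e 0.0021 marg [0.94 1.1  0.31 0.07 0.03 0.03] [ 0.2   0.57  0.22  2.16 -1.03  0.26  2.91]
[-46, 43, -42] 0.3 0 e 0.0826 marg [1.1  1.11 0.37 0.03 0.03 0.03] [ 0.18  0.73  0.21  2.1  -1.07  0.26  2.91]
[-46, -23, -42] 0.3 0 e 0.0591 marg [1.11 1.19 0.43 0.15 0.03 0.03] [ 0.36  0.74  0.13  2.04 -0.95  0.26  2.91]
---
[-60, 30, 60] 0.4 0 e 0.0476 marg [0.87 1.16 0.29 0.08 0.03 0.03] [ 0.26  0.5   0.16  2.18 -1.02  0.26  2.91]
[-12, 30, 30] 0.4 0 e 0.0508 marg [0.98 1.14 0.39 0.04 0.03 0.03] [ 0.22  0.61  0.18  2.08 -1.06  0.26  2.91]
[-60, 30, 30] 0.4 0 e 0.089 marg [0.94 1.17 0.31 0.08 0.03 0.03] [ 0.27  0.57  0.15  2.16 -1.02  0.26  2.91]
[-46, 43, -42] 0.4 0 e 0.1723 marg [1.09 1.16 0.38 0.03 0.03 0.03] [ 0.23  0.72  0.16  2.09 -1.07  0.26  2.91]
[-46, -23, -42] 0.4 0 e 0.1387 marg [1.11 1.27 0.43 0.18 0.03 0.03] [ 0.44  0.74  0.05  2.04 -0.92  0.26 
[... 3262 characters left out ...]
  2.24  1.98  0.49  1.59]
[-46, -23, -42] 0.4 -1.57 e 0.0 marg [1.21 0.55 0.3  2.32 0.1  1.17] [ 0.94  0.84 -0.7   2.17  1.92  0.33  1.77]
---
[-60, 30, 60] 0.5 -1.57 e 0.0 marg [1.02 0.34 0.18 2.38 0.12 1.25] [ 1.03  0.65 -0.91  2.29  1.86  0.35  1.69]
[-12, 30, 30] 0.5 -1.57 e 0.0 marg [1.13 0.37 0.27 2.36 0.18 1.25] [ 0.94  0.76 -0.88  2.2   1.88  0.41  1.69]
[-60, 30, 30] 0.5 -1.57 e 0.0 marg [1.12 0.29 0.16 2.25 0.23 1.35] [ 1.04  0.75 -0.96  2.31  1.99  0.46  1.59]
[-46, 43, -42] 0.5 -1.57 e 0.0 marg [1.15 0.27 0.15 2.05 0.44 1.48] [ 0.99  0.97 -0.98  2.32  2.19  0.67  1.46]
[-46, -23, -42] 0.5 -1.57 e 0.0 marg [1.18 0.35 0.23 2.07 0.27 1.33] [ 1.09  0.94 -0.9   2.24  2.17  0.5   1.61]
```

```bash
cat >> path.py <<'E'
def az(t,phi): return R.from_rotvec(t*np.array([np.sin(phi),-np.cos(phi),0]))*tgt(0,-.015)
def path2(wps,q,n=8):
    pos,rot=ch(q)
    for p1,r1 in wps:
        w=(rot.inv()*r1).as_rotvec()
        for k in range(1,n+1): q,e=ik(pos+(np.array(p1)-pos)*k/n,rot*R.from_rotvec(w*k/n),q)
        pos,rot=np.array(p1),r1
        print(p1.round(0) if hasattr(p1,'round') else p1,'e',e.round(4),'marg',np.minimum(q-lo,hi-q)[1:].round(2),q.round(2))
    return q
E
python3 - <<'E'
from path import *
q0=read_state()['qpos'];m=lambda P:M(PAN,P)[0]
for t in(.35,.5):
  for h in([500,-190,300],[500,-130,350]):
    print('---',t,h);q=path2([(h,az(0,0)),(h,az(t,-1.57)),(h,az(t,-1.0)),(h,az(t,-.5)),(h,az(t,0)),(m([-60,30,30]),az(.5,0)),(m([-12,30,30]),az(.5,0)),(m([-60,30,30]),az(.5,0)),(m([-46,43,-42]),az(.5,0)),(m([-46,-23,-42]),az(.5,0))],q0)
E
```

```text
--- 0.35 [500, -190, 300]
[500, -190, 300] e 0.0 marg [0.78 0.94 0.71 0.93 0.78 0.89] [ 0.05  0.41  0.38  1.76 -0.17  1.01  2.05]
[500, -190, 300] e 0.0 marg [0.78 0.77 0.6  1.28 0.63 1.29] [-0.3   0.41  0.55  1.87  0.18  0.86  1.65]
[500, -190, 300] e 0.0 marg [0.68 0.79 0.46 1.25 0.39 1.27] [-0.27  0.31  0.53  2.01  0.15  0.62  1.67]
[500, -190, 300] e 0.0 marg [0.62 0.93 0.4  1.04 0.27 1.03] [-0.06  0.25  0.39  2.07 -0.06  0.5   1.91]
[500, -190, 300] e 0.0 marg [0.62 1.1  0.42 0.72 0.33 0.67] [ 0.22  0.25  0.22  2.05 -0.38  0.56  2.27]
[ 519. -186.  130.] e 0.1714 marg [0.94 1.27 0.32 0.11 0.03 0.03] [ 0.38  0.57  0.05  2.15 -0.99  0.26  2.91]
[ 567. -186.  130.] e 0.1364 marg [0.97 1.23 0.39 0.06 0.03 0.03] [ 0.31  0.6   0.09  2.08 -1.04  0.26  2.91]
[ 519. -186.  130.] e 0.1714 marg [0.94 1.27 0.32 0.11 0.03 0.03] [ 0.38  0.57  0.05  2.15 -0.99  0.26  2.91]
[ 533. -173.   58.] e 0.2564 marg [1.09 1.24 0.38 0.07 0.03 0.03] [ 0.31  0.72  0.08  2.09 -1.03  0.26  2.91]
[ 532. -239.   58.] e 0.2093 marg [1.11 1.18 0.44 0.23 0.03 0.03] [ 0.56  0.74 -0.07  2.03 -0.87  0.26  2.91]
--- 
[... 2581 characters left out ...]
4] [-0.37  0.11  0.49  2.15  0.32  0.45  1.4 ]
[500, -130, 350] e 0.0 marg [0.47 1.01 0.32 0.67 0.22 0.73] [ 0.01  0.1   0.31  2.15 -0.43  0.45  2.21]
[ 519. -186.  130.] e 0.1714 marg [0.94 1.27 0.32 0.11 0.03 0.03] [ 0.38  0.57  0.05  2.15 -0.99  0.26  2.91]
[ 567. -186.  130.] e 0.1364 marg [0.97 1.23 0.39 0.06 0.03 0.03] [ 0.31  0.6   0.09  2.08 -1.04  0.26  2.91]
[ 519. -186.  130.] e 0.1714 marg [0.94 1.27 0.32 0.11 0.03 0.03] [ 0.38  0.57  0.05  2.15 -0.99  0.26  2.91]
[ 533. -173.   58.] e 0.2564 marg [1.09 1.24 0.38 0.07 0.03 0.03] [ 0.31  0.72  0.08  2.09 -1.03  0.26  2.91]
[ 532. -239.   58.] e 0.2093 marg [1.11 1.18 0.44 0.23 0.03 0.03] [ 0.56  0.74 -0.07  2.03 -0.87  0.26  2.91]
```

```bash
python3 - <<'E'
from path import *
q0=read_state()['qpos'];m=lambda P:M(PAN,P)[0]
for t in(.35,.5):
  for h in([500,-140,200],[500,-140,160]):
    print('---',t,h);q=path2([([490,-140,300],az(0,0)),(h,az(0,0)),(h,az(t,-1.57)),(h,az(t,-1.0)),(h,az(t,-.5)),(h,az(t,0)),(m([-60,30,30]),az(.5,0)),(m([-12,30,30]),az(.5,0)),(m([-60,30,30]),az(.5,0)),(m([-46,43,-42]),az(.6,0)),(m([-46,-23,-42]),az(.6,0))],q0)
E
```

```text
--- 0.35 [500, -140, 200]
[490, -140, 300] e 0.0 marg [0.74 0.95 0.65 0.94 0.75 0.99] [-0.04  0.37  0.37  1.82 -0.16  0.98  1.95]
[500, -140, 200] e 0.0 marg [0.88 1.   0.55 0.88 0.52 0.94] [ 0.    0.51  0.32  1.92 -0.22  0.75  2.  ]
[500, -140, 200] e 0.0 marg [0.94 0.7  0.47 1.15 0.39 1.32] [-0.43  0.57  0.62  2.    0.05  0.62  1.62]
[500, -140, 200] e 0.0 marg [0.85 0.74 0.31 1.13 0.12 1.3 ] [-0.39  0.48  0.58  2.16  0.03  0.35  1.64]
[500, -140, 200] e 0.0 marg [0.75 1.16 0.24 1.76 0.03 1.87] [ 0.2   0.38 -0.09  2.23  0.66  0.26  1.07]
[500, -140, 200] e 0.0 marg [0.8  0.69 0.26 1.71 0.03 1.74] [ 0.7   0.43 -0.56  2.21  0.61  0.26  1.2 ]
[ 519. -186.  130.] e 0.0 marg [1.12 0.3  0.16 2.25 0.21 2.91] [ 1.04  0.75 -0.95  2.31  1.99  0.44  0.03]
[ 567. -186.  130.] e 0.0 marg [1.12 0.38 0.27 2.37 0.16 2.81] [ 0.95  0.75 -0.87  2.2   1.87  0.39  0.13]
[ 519. -186.  130.] e 0.0 marg [1.12 0.3  0.16 2.25 0.21 2.91] [ 1.04  0.75 -0.95  2.31  1.99  0.44  0.03]
[ 533. -173.   58.] e 0.0 marg [1.05 0.19 0.08 1.87 0.57 2.74] [ 1.06  1.07 -1.06  2.39  2.37  0.8  -0.2 ]
[ 532. -239.   58.] e 
[... 2958 characters left out ...]
8 2.08 0.11 2.46] [ 0.22  0.48 -0.18  2.39  2.16  0.34 -0.48]
[500, -140, 160] e 0.0 marg [0.91 0.59 0.09 1.92 0.03 2.49] [ 0.79  0.54 -0.66  2.38  2.32  0.26 -0.45]
[ 519. -186.  130.] e 0.0 marg [1.02 0.61 0.16 1.86 0.03 2.55] [ 0.86  0.65 -0.64  2.31  2.38  0.26 -0.39]
[ 567. -186.  130.] e 0.0 marg [1.06 0.57 0.27 2.2  0.03 2.88] [ 0.83  0.69 -0.68  2.2   2.04  0.26 -0.06]
[ 519. -186.  130.] e 0.0 marg [1.06 0.45 0.16 2.09 0.11 2.8 ] [ 0.95  0.69 -0.8   2.31  2.15  0.34 -0.14]
[ 533. -173.   58.] e 0.0 marg [1.11 0.3  0.08 1.78 0.5  2.62] [ 1.    1.01 -0.95  2.39  2.46  0.73 -0.32]
[ 532. -239.   58.] e 0.0 marg [1.14 0.36 0.17 1.74 0.32 2.72] [ 1.12  0.98 -0.89  2.3   2.5   0.55 -0.22]
```

The transit I'll use: go low at (500,-140,200), lean the tool right, then swing the lean forward. In the model this crosses to the better wrist branch.

```bash
python3 - <<'E'
from path import *
for p,r in (([490,-140,290],az(0,0)),([500,-140,200],az(0,0)),([500,-140,200],az(.25,-1.57)),([500,-140,200],az(.5,-1.57))):delta(p,r)
E
```

```text
[-4.1, 50.8, 11.8, -0.002, 0.398, -0.014]
[21.5, 51.0, 98.7, -0.002, 0.398, -0.014]
[21.5, 51.0, 98.7, 0.244, 0.39, -0.064]
[21.5, 51.0, 98.7, 0.491, 0.378, -0.114]
```

Emit:
{"api": "play_rows", "payload": {
  "deltas": [-2, 18, 4, 0, 0.14, 0, 0, -4, 40, 10, 0, 0.3, 0, 0, -1, 51, 20, 0, 0.4, -0.014, 0, 8, 51, 50, 0, 0.4, -0.014, 0, 20, 51, 95, 0, 0.4, -0.014, 0, 21.5, 51, 99, 0.12, 0.395, -0.04, 0, 21.5, 51, 99, 0.244, 0.39, -0.064, 0, 21.5, 51, 99, 0.37, 0.384, -0.09, 0, 21.5, 51, 99, 0.49, 0.378, -0.114, 0, 21.5, 51, 99, 0.49, 0.378, -0.114, 0]
}}

```text
clock: 9.57
eef_pos: [502.2, -135.8, 197.6]
tool_rot: [-2.641, 0.005, 3.139]
force: [0.6, -0.5, 0.3]
width: -0.1
gripper_force: 0.0
```

```bash
python3 - <<'E'
from path import *
s=read_state();print(s['eef_pos'],s['qpos'].round(2));h=[500,-140,200]
for a in(-1.3,-1,-.75,-.5,-.25,0):delta(h,az(.5,a))
path2([(h,az(.5,a)) for a in(-1.3,-1,-.75,-.5,-.25,0)],s['qpos'],4)
E
```

```text
[ 502.1615306  -135.79620281  197.55394778] [-0.59  0.64  0.72  2.02  0.17  0.61  1.45]
[2.1, -4.9, -0.1, -0.02, -0.125, 0.043]
[2.1, -4.9, -0.1, -0.08, -0.256, 0.077]
[2.1, -4.9, -0.1, -0.158, -0.349, 0.101]
[2.1, -4.9, -0.1, -0.257, -0.42, 0.119]
[2.1, -4.9, -0.1, -0.372, -0.465, 0.131]
[2.1, -4.9, -0.1, -0.495, -0.482, 0.136]
[500, -140, 200] e 0.0 marg [0.97 0.55 0.34 1.29 0.17 1.53] [-0.62  0.6   0.77  2.13  0.19  0.4   1.41]
[500, -140, 200] e 0.0 marg [0.85 0.79 0.23 1.85 0.03 2.09] [-0.45  0.48  0.53  2.24  0.75  0.26  0.85]
[500, -140, 200] e 0.0 marg [0.78 1.14 0.16 2.49 0.03 2.7 ] [-0.14  0.41  0.18  2.31  1.39  0.26  0.24]
[500, -140, 200] e 0.0 marg [0.75 1.1  0.12 2.46 0.03 2.85] [ 0.21  0.38 -0.15  2.35  1.78  0.26 -0.09]
[500, -140, 200] e 0.0 marg [0.78 0.72 0.11 2.33 0.03 2.8 ] [ 0.6   0.41 -0.53  2.36  1.91  0.26 -0.14]
[500, -140, 200] e 0.0 marg [0.86 0.38 0.13 2.51 0.03 2.81] [ 0.95  0.49 -0.87  2.34  1.73  0.26  0.13]
```

Emit:
{"api": "play_rows", "payload": {
  "deltas": [2, -5, 0, -0.01, -0.06, 0.02, 0, 2, -5, 0, -0.02, -0.125, 0.043, 0, 2, -5, 0, -0.045, -0.19, 0.06, 0, 2, -5, 0, -0.08, -0.256, 0.077, 0, 2, -5, 0, -0.08, -0.256, 0.077, 0, 2, -5, 0, -0.12, -0.3, 0.09, 0, 2, -5, 0, -0.158, -0.349, 0.101, 0, 2, -5, 0, -0.158, -0.349, 0.101, 0]
}}

```text
clock: 10.58
eef_pos: [498.8, -146.7, 202.8]
tool_rot: [-2.792, 0.371, -3.105]
force: [1.0, -0.5, -0.4]
width: 0.0
gripper_force: 0.0
```

```bash
python3 - <<'E'
from path import *
s=read_state();print(s['eef_pos'],s['qpos'].round(2));h=[500,-140,200]
for a in(-.75,-.5,-.25,0):delta(h,az(.5,a))
m=lambda P:M(PAN,P)[0]
path2([(h,az(.5,a)) for a in(-.75,-.5,-.25,0)]+[(m([-60,30,30]),az(.5,0))],s['qpos'],4)
E
```

```text
[ 498.77428236 -146.73571027  202.79639016] [-0.17  0.4   0.24  2.31  1.36  0.24  0.27]
[-0.4, 7.4, 0.7, -0.003, 0.002, -0.014]
[-0.4, 7.4, 0.7, -0.102, -0.065, 0.016]
[-0.4, 7.4, 0.7, -0.214, -0.107, 0.045]
[-0.4, 7.4, 0.7, -0.334, -0.12, 0.071]
[500, -140, 200] e 0.0 marg [0.78 1.14 0.16 2.49 0.03 2.7 ] [-0.14  0.41  0.18  2.31  1.39  0.26  0.24]
[500, -140, 200] e 0.0 marg [0.75 1.1  0.12 2.46 0.03 2.85] [ 0.21  0.38 -0.15  2.35  1.78  0.26 -0.09]
[500, -140, 200] e 0.0 marg [0.78 0.72 0.11 2.33 0.03 2.8 ] [ 0.6   0.41 -0.53  2.36  1.91  0.26 -0.14]
[500, -140, 200] e 0.0 marg [0.86 0.38 0.13 2.51 0.03 2.81] [ 0.95  0.49 -0.87  2.34  1.73  0.26  0.13]
[ 519. -186.  130.] e 0.0 marg [1.11 0.33 0.16 2.23 0.19 2.94] [ 1.03  0.74 -0.92  2.31  2.01  0.42  0.  ]
```

Emit:
{"api": "play_rows", "payload": {
  "deltas": [0, 2, 0, -0.05, -0.035, 0, 0, 0, 4, 0, -0.102, -0.065, 0.016, 0, 0, 7, 0, -0.16, -0.088, 0.03, 0, 0, 7, 0, -0.214, -0.107, 0.045, 0, 0, 7, 0, -0.275, -0.115, 0.058, 0, 0, 7, 0, -0.334, -0.12, 0.071, 0, 0, 7, 0, -0.334, -0.12, 0.071, 0, 0, 7, 0, -0.334, -0.12, 0.071, 0]
}}

```text
clock: 11.58
eef_pos: [498.7, -138.9, 199.5]
tool_rot: [3.136, 0.497, 3.126]
force: [0.1, 1.2, -1.0]
width: -0.3
gripper_force: 0.0
```

```bash
python3 - <<'E'
from path import *
s=read_state();print(s['eef_pos'],s['tool_rot'],s['qpos'].round(2))
m=lambda P:M(PAN,P)[0]
for P in([-60,40,60],[-60,40,30]):delta(m(P),az(.5,0))
c=camera_info('wrist');im=get_image('wrist');np.save('w3.npy',c['T'])
cv2.imwrite('pics/w3.png',cv2.resize(im[:,:,::-1],(800,500),interpolation=cv2.INTER_CUBIC))
E
```

```text
[ 498.69531942 -138.88226051  199.47583814] [3.13569107 0.49684914 3.12640427] [ 0.92  0.48 -0.83  2.34  1.72  0.24  0.13]
[0.6, -36.7, 44.4, -0.001, -0.003, 0.002]
[14.9, -36.8, 70.8, -0.001, -0.003, 0.002]
```

Emit:
{"api": "play_rows", "payload": {
  "deltas": [0, -12, 15, 0, 0, 0, 0, 2, -28, 32, 0, 0.05, 0, 0, 5, -36, 50, 0, 0.1, 0, 0, 12, -36, 66, 0, 0.15, 0, 0, 12, -36, 66, 0, 0.15, 0, 0]
}}

```text
clock: 12.25
eef_pos: [520.0, -171.5, 134.6]
tool_rot: [3.135, 0.346, 3.132]
force: [-1.0, -0.8, -0.2]
width: -0.0
gripper_force: 0.0
```

```bash
python3 - <<'E'
from path import *
s=read_state();print(s['eef_pos'],s['tool_rot'],s['qpos'].round(2),s['force'])
pp=R.from_euler('z',.015).apply(s['eef_pos']-[PAN[0],PAN[1],100]);print('panel',pp)
c=camera_info('wrist');im=get_image('wrist');np.save('w4.npy',c['T'])
x0=180
cv2.imwrite('pics/w4.png',cv2.resize(im[60:300,x0:x0+300,::-1],None,fx=2.5,fy=2.5,interpolation=cv2.INTER_CUBIC))
T=s['eef_pos'];r=R.from_euler('xyz',s['tool_rot'])
print('tip',((proj(c,[T,T+r.apply([-11,0,0]),T+r.apply([11,0,0])])-[x0,60])*2.5).round(0).tolist())
print('latch',((proj(c,M(PAN,[[-8,23,34],[-8,23,48],[-8,-7,34],[-8,-7,48],[0,23,48]]))-[x0,60])*2.5).round(0).tolist())
E
```

```text
[ 520.01395556 -171.52923597  134.59607974] [3.13455473 0.34580457 3.13231771] [ 0.85  0.64 -0.75  2.19  1.28  0.33  0.64] [-0.96430227 -0.78864353 -0.16276783]
panel [-58.95402354  44.09144703  34.59607974]
tip [[339.0, 488.0], [339.0, 543.0], [339.0, 432.0]]
latch [[240.0, 655.0], [233.0, 717.0], [99.0, 656.0], [84.0, 718.0], [236.0, 739.0]]
```

View pics/w4.png

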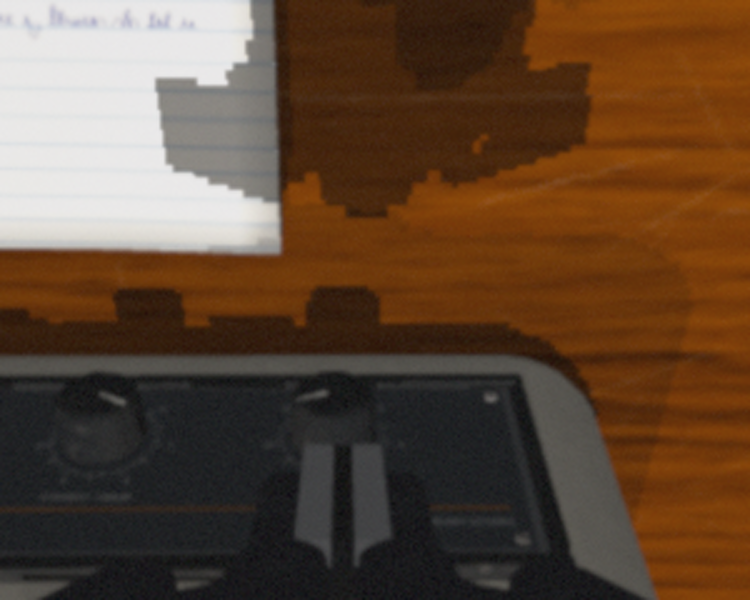

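The closed fingertips are at crop (343,443) and about 15 mm across. Knob faces: (337,388) and (100,388). Plate left corners: (520,377) and (553,553). I'll refine the pose with these.

```bash
python3 - <<'E'
from path import *
c=camera_info('wrist');cs={k:dict(c,T=np.load(k+'.npy')) for k in('w2','w4')}
ob={'w2':np.array([[200,373],[359,477],[438,362],[302,365],[577,433],[552,343],[118,440],[158,347]])/2.4+[150,0]}
def pts(v):
    yl,yr,zt,zb,ly=v[3:8]
    return M(v,[[-8,-72,-40],[-8,ly,41],[-8,43,-42],[-8,-23,-42],[-1,yl,zt],[-1,yl,zb],[-1,yr,zt],[-1,yr,zb]])
o4=np.array([[337,388],[100,388],[553,553],[520,377]])/2.5+[180,60]
def p4(v): return M(v,[[-16,43,-42],[-16,-23,-42],[-1,v[3],v[5]],[-1,v[3],v[6]]])
f=lambda v:np.r_[(proj(cs['w2'],pts(v))-ob['w2']).ravel(),(proj(cs['w4'],p4(v))-o4).ravel(),(v[7]-6.5)/3]
o=least_squares(f,[576,-218,-.026,100,-100,3,-73,6.5],loss='soft_l1');print(o.x.round(3),o.fun.round(1).tolist())
f=lambda v:np.r_[(proj(cs['w4'],p4(v))-o4).ravel(),(v[2]+.015)/.005,v[3]-102,v[5]-5]
o=least_squares(f,[576,-218,-.015,102,-100,5,-73,6.5]);print(o.x.round(3),o.fun.round(1).tolist())
E
```

```text
[ 5.77187e+02 -2.15914e+02 -4.00000e-03  1.01387e+02 -1.02357e+02
  2.53900e+00 -6.98730e+01  7.04500e+00] [0.7, -1.7, -0.1, -3.0, 0.6, -0.2, 0.6, -0.2, -1.2, -3.7, -0.5, -0.2, 0.6, -2.6, -0.7, 1.8, -0.9, 3.4, -0.2, 3.9, 6.6, 1.1, -0.5, -0.3, 0.2]
[ 5.73824e+02 -2.16061e+02 -1.50000e-02  9.91080e+01 -8.37423e+03
  3.65900e+00 -6.57960e+01  6.50000e+00] [-0.9, 0.2, -1.1, -0.1, 3.6, 0.1, -2.3, 0.6, -0.1, -2.9, -1.3]
```

```bash
sed -i 's/^PAN=.*/PAN=[577,-216,-.012]/' h.py; python3 - <<'E'
from path import *
m=lambda P:M(PAN,P)[0]
r=tgt(.35,-.012)
for P in([-45,38,28],[-20,38,27],[-16,38,27],[-10,38,27],[-6,38,27]):delta(m(P),r)
path2([(m([-45,38,28]),r),(m([-10,38,27]),r)],read_state()['qpos'])
E
```

```text
[-9.8, -5.8, 11.0, 0.008, -0.004, 0.003]
[-33.0, -5.9, 20.4, 0.008, -0.004, 0.003]
[-36.8, -5.9, 21.8, 0.008, -0.004, 0.003]
[-42.4, -5.9, 23.8, 0.008, -0.004, 0.003]
[-46.2, -6.0, 25.2, 0.008, -0.004, 0.003]
[ 532. -177.  128.] e 0.0 marg [1.03 0.53 0.3  2.43 0.1  2.34] [ 0.83  0.66 -0.72  2.17  1.33  0.33  0.6 ]
[ 567. -178.  127.] e 0.0 marg [1.08 0.5  0.39 2.34 0.16 2.25] [ 0.82  0.71 -0.75  2.08  1.24  0.39  0.69]
```

Emit:
{"api": "play_rows", "payload": {
  "deltas": [-10, -6, 11, 0.008, 0, 0, 0, -22, -6, 16, 0.008, 0, 0, 0, -29, -6, 19, 0.008, 0, 0, 0, -33, -6, 20.5, 0.008, 0, 0, 0, -34.5, -6, 21, 0.008, 0, 0, 0, -34.5, -6, 21, 0.008, 0, 0, 0]
}}

```text
clock: 13.05
eef_pos: [558.2, -179.7, 126.8]
tool_rot: [-3.141, 0.346, 3.129]
force: [-0.9, -0.2, 1.1]
width: -0.2
gripper_force: 0.0
```

```bash
python3 - <<'E'
from path import *
s=read_state();print(s['eef_pos'],s['tool_rot'],s['force'])
E
```

```text
[ 558.17963014 -179.66989608  126.80098346] [-3.14109131  0.34559071  3.12889516] [-0.89044623 -0.20703651  1.14477967]
```

Emit:
{"api": "play_rows", "payload": {
  "deltas": [-1.4, 0, 0.5, 0, 0, 0, 0, -2.8, 0, 1, 0, 0, 0, 0, -4.2, 0, 1.5, 0, 0, 0, 0, -4.2, 0, 1.5, 0, 0, 0, 0]
}}

```text
clock: 13.55
eef_pos: [563.0, -179.6, 126.9]
tool_rot: [-3.141, 0.346, 3.129]
force: [-0.2, 0.0, -0.0]
width: -0.0
gripper_force: 0.0
```

Emit:
{"api": "play_rows", "payload": {
  "deltas": [-1, 0, 0.4, 0, 0, 0, 0, -1.9, 0, 0.7, 0, 0, 0, 0, -1.9, 0, 0.7, 0, 0, 0, 0]
}}

```text
clock: 13.92
eef_pos: [565.0, -179.6, 126.8]
tool_rot: [-3.141, 0.346, 3.129]
force: [-1.1, -0.1, -0.4]
width: 0.1
gripper_force: 0.0
```

Emit:
{"api": "play_rows", "payload": {
  "deltas": [-1, 0, 0.4, 0, 0, 0, 0, -1.9, 0, 0.7, 0, 0, 0, 0, -1.9, 0, 0.7, 0, 0, 0, 0]
}}

```text
clock: 14.3
eef_pos: [567.0, -179.7, 126.8]
tool_rot: [-3.141, 0.346, 3.129]
force: [0.2, 0.4, 0.3]
width: 0.0
gripper_force: 0.0
```

Emit:
{"api": "play_rows", "payload": {
  "deltas": [-1, 0, 0.4, 0, 0, 0, 0, -1.9, 0, 0.7, 0, 0, 0, 0, -1.9, 0, 0.7, 0, 0, 0, 0]
}}

```text
clock: 14.68
eef_pos: [568.8, -179.7, 126.7]
tool_rot: [-3.141, 0.346, 3.129]
force: [-0.3, -0.0, 0.1]
width: 0.0
gripper_force: 0.2
```

Emit:
{"api": "play_rows", "payload": {
  "deltas": [-1, 0, 0.4, 0, 0, 0, 0, -1.9, 0, 0.7, 0, 0, 0, 0, -1.9, 0, 0.7, 0, 0, 0, 0]
}}

```text
clock: 15.05
eef_pos: [569.1, -179.8, 126.1]
tool_rot: [-3.14, 0.343, 3.129]
force: [-6.9, 0.9, 4.3]
width: -0.1
gripper_force: 3.2
```

Emit:
{"api": "play_rows", "payload": {
  "deltas": [2, 0, -0.8, 0, 0, 0, 0, 3.2, 0, -1.2, 0, 0, 0, 0, 3.2, -2, -1.2, 0, 0, 0, 0, 3.2, -4, -1.2, 0, 0, 0, 0, 3.2, -6, -1.2, 0, 0, 0, 0, 3.2, -7.5, -1.2, 0, 0, 0, 0, 3.2, -9, -1.2, 0, 0, 0, 0, 3.2, -10.5, -1.2, 0, 0, 0, 0]
}}

```text
clock: 16.05
eef_pos: [567.4, -190.3, 126.8]
tool_rot: [-3.141, 0.346, 3.129]
force: [0.5, 1.1, -0.3]
width: -0.2
gripper_force: 0.3
```

Emit:
{"api": "play_rows", "payload": {
  "deltas": [0, -1.5, 0, 0, 0, 0, 0, 0, -3, 0, 0, 0, 0, 0, 0, -4, 0, 0, 0, 0, 0]
}}

```text
clock: 16.42
eef_pos: [567.4, -192.7, 126.8]
tool_rot: [3.14, 0.346, 3.13]
force: [0.0, 4.8, 0.5]
width: 0.0
gripper_force: 2.4
```

Emit:
{"api": "play_rows", "payload": {
  "deltas": [0, -1, 0, 0, 0, 0, 0, 0, -2, 0, 0, 0, 0, 0]
}}

```text
clock: 16.68
eef_pos: [567.4, -192.9, 126.9]
tool_rot: [3.138, 0.347, 3.131]
force: [-1.6, 8.2, 1.0]
width: 0.2
gripper_force: 4.2
```

Emit:
{"api": "play_rows", "payload": {
  "deltas": [0, 3, 0, 0, 0, 0, 0, 0, 3.5, 0, 0, 0, 0, 0, 10, 3.5, -3.5, 0, 0, 0, 0, 28, 3.5, -10, 0, 0, 0, 0, 47, 3.5, -17, 0, 0, 0, 0, 47, 3.5, -17, 0, 0, 0, 0]
}}

```text
clock: 17.42
eef_pos: [515.1, -193.6, 126.5]
tool_rot: [-3.139, 0.343, 3.128]
force: [0.8, 0.1, 0.8]
width: 0.1
gripper_force: 0.0
```

```bash
python3 - <<'E'
from path import *
s=read_state();print(s['eef_pos'],s['force'])
a=get_image('side')[125:205,305:385,::-1];b=get_image('wrist')[:,:,::-1];b2=get_image('scene')[135:215,325:405,::-1]
a=cv2.resize(a,(400,400),interpolation=cv2.INTER_CUBIC);b2=cv2.resize(b2,(400,400),interpolation=cv2.INTER_CUBIC)
w=cv2.resize(b[230:400,120:520],(470,200))
o=np.zeros((600,800,3),np.uint8);o[:400,:400]=a;o[:400,400:]=b2;o[400:,:470]=w
cv2.imwrite('pics/chk.png',o)
E
```

```text
[ 515.09547315 -193.60792712  126.54903847] [0.80735555 0.07410429 0.78914424]
```

View pics/chk.png

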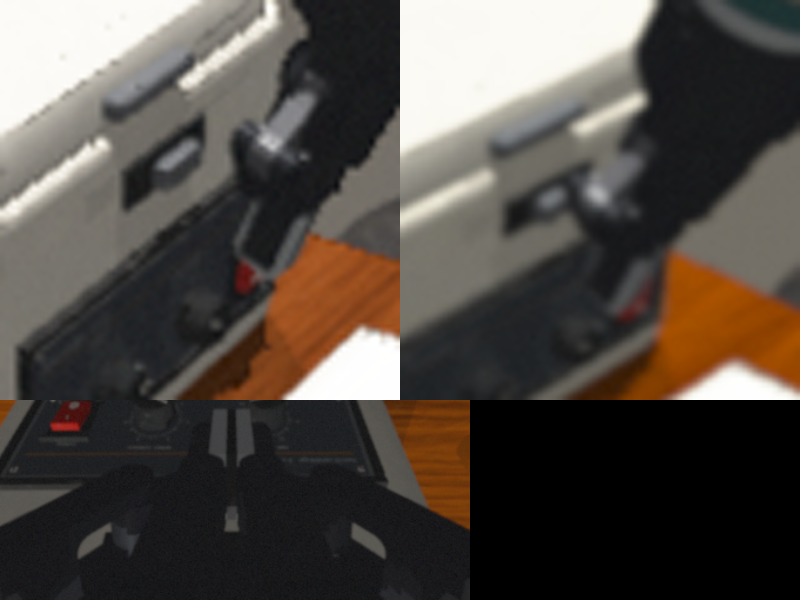

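The latch now sits further right in its pocket: in the side view the pocket spans 125–205 and the latch 155–200, where before there was only a small gap on its left. I'll measure the shift numerically.

```bash
python3 - <<'E'
from path import *
c=camera_info('side')
for ly in(23,20,15,11):print(ly,proj(c,M([578,-216,-.012],[[-8,ly,34],[-8,ly,48],[-8,ly-30,41]])).round(1).tolist())
a=cv2.imread('pics/side0.png');b=get_image('side')[:,:,::-1].copy()
ga,gb=[cv2.cvtColor(i,cv2.COLOR_BGR2GRAY).astype(int) for i in(a,b)]
print(ga[150:170,326:350:1]);print(gb[150:170,326:350])
E
```

```text
23 [[333.2, 166.7], [333.3, 160.6], [340.9, 157.8]]
20 [[334.0, 166.1], [334.1, 160.0], [341.7, 157.2]]
15 [[335.3, 165.1], [335.4, 159.0], [342.9, 156.3]]
11 [[336.3, 164.3], [336.4, 158.3], [343.9, 155.5]]
[[163 214 233 234 222 190 161 130 132 130 121 118 118 114  96  68  49  29
   21  43 102 115 115 116]
 [228 193 215 211 183 156 129 127 125 117 118 119 112  91  68  40  26  23
   27  40  99 115 117 116]
 [192 210 198 169 157 127 125 121 119 116 114 108  85  59  34  26  21  25
   24  42 101 116 115 116]
 [224 194 167 152 141 128 119 117 119 113  94  65  47  29  28  22  25  23
   25  40 103 116 117 114]
 [185 161 146 136 125 119 118 119 113  90  65  40  30  42  59  48  28  23
   23  46 104 118 118 116]
 [154 142 131 122 120 119 115 108  89  60  35  39  67  88 114  91  49  25
   40  76 111 116 118 116]
 [138 126 118 118 118 114  93  69  52  32  39  82 118 127 122 105  67  44
   77 110 118 117 116 116]
 [122 116 117 117 111  90  61  44  33  50  84 119 127 120 101  74  58  80
  110 118 116 117 116 117]
 [117 117 116 109  85  58  35  42  66 100 122 126 120  92  65  60  64 105
  117 116 
[... 2449 characters left out ...]
07 109  72  33  25  26  24  35  72  93  90  88 102 107 107 107 113
  116 113  97  80  67  52]
 [107 110 108  70  32  27  25  43  72 103 108 109 108 107 106 108 106 114
  113  93  78  66  46  35]
 [110 115 111  69  33  35  55  84 105 110 109 108 106 106 107 107 107 101
   88  73  67  46  34  42]
 [114 117 110  75  46  69  99 108 108 109 110 109 107 108 108 103  97  66
   41  50  39  37  45  40]
 [115 118 113  97  82 101 107 106 108 108 108 109 106 108 101  82  52  33
   42  35  43  50  45  34]
 [116 117 111 109 107 108 108 108 108 108 107 107 107 103  75  51  44  39
   29  39  48  41  35  33]
 [115 116 110 109 108 108 108 109 108 107 106 107 100  74  41  56  51  33
   32  40  37  35  35  35]]
```

The edge shift of 3.0 px (about 11.6 mm), together with the firm 8 N stop, says the latch is home. Next is the time knob.

```bash
sed -i 's/^PAN=.*/PAN=[578.3,-216,-.012]/' h.py; python3 - <<'E'
from path import *
m=lambda P:M(PAN,P)[0];r=tgt(.5,-.012)
W=[([-62,43,0],tgt(.42,-.012)),([-58,43,-42],r),([-46,43,-42],r),([-60,10,-42],r),([-46,-23,-42],r)]
for P,k in W:delta(m(P),k)
path2([(m(P),k) for P,k in W],read_state()['qpos'])
E
```

```text
[10.9, 20.2, 24.9, -0.001, -0.073, -0.001]
[21.4, 20.2, 65.8, -0.001, -0.153, -0.001]
[10.2, 20.2, 69.9, -0.001, -0.153, -0.001]
[23.3, -12.8, 65.2, -0.001, -0.153, -0.001]
[10.1, -45.8, 70.0, -0.001, -0.153, -0.001]
[ 517. -172.  100.] e 0.0 marg [1.14 0.4  0.19 2.33 0.21 2.88] [ 0.92  0.77 -0.85  2.28  1.91  0.44  0.06]
[ 521. -172.   58.] e 0.0 marg [1.15 0.28 0.12 2.02 0.44 2.8 ] [ 0.99  0.97 -0.97  2.35  2.22  0.67 -0.14]
[ 533. -172.   58.] e 0.0 marg [1.16 0.29 0.15 2.04 0.42 2.81] [ 0.98  0.96 -0.96  2.32  2.2   0.65 -0.13]
[ 518. -205.   58.] e 0.0 marg [1.17 0.32 0.16 2.02 0.36 2.87] [ 1.05  0.95 -0.93  2.31  2.22  0.59 -0.07]
[ 532. -238.   58.] e 0.0 marg [1.19 0.38 0.23 2.05 0.25 2.93] [ 1.07  0.93 -0.87  2.24  2.19  0.48  0.01]
```

Emit:
{"api": "play_rows", "payload": {
  "deltas": [4, 8, 8, 0, -0.025, 0, 0, 8, 16, 17, 0, -0.05, 0, 0, 11, 20, 25, 0, -0.073, 0, 0, 14, 20, 38, 0, -0.1, 0, 0, 18, 20, 52, 0, -0.125, 0, 0, 21.4, 20, 65.8, 0, -0.153, 0, 0, 16, 20, 68, 0, -0.153, 0, 0, 10.2, 20, 69.9, 0, -0.153, 0, 0, 10.2, 20, 69.9, 0, -0.153, 0, 0, 10.2, 20, 69.9, 0, -0.153, 0, 0]
}}

```text
clock: 18.88
eef_pos: [532.3, -172.4, 58.5]
tool_rot: [-3.14, 0.5, 3.13]
force: [0.1, -0.6, 0.3]
width: 0.1
gripper_force: 0.0
```

```bash
python3 - <<'E'
from path import *
s=read_state();print(s['eef_pos'],s['tool_rot'],s['qpos'].round(2),s['force'],s['qd'].round(3))
delta(M(PAN,[-46,43,-42])[0],tgt(.5,-.012))
c=camera_info('wrist');im=get_image('wrist');np.save('w5.npy',c['T'])
cv2.imwrite('pics/w5.png',cv2.resize(im[30:270,170:470,::-1],None,fx=2.5,fy=2.5,interpolation=cv2.INTER_CUBIC))
print(((proj(c,M(PAN,[[-16,43,-42],[-16,-23,-42],[-16,43,-42-12.5],[-16,43,-29.5]]))-[170,30])*2.5).round(0).tolist(),((proj(c,s['eef_pos'])-[170,30])*2.5).round(0))
E
```

```text
[ 532.25002096 -172.35609534   58.46272781] [-3.13958738  0.49973     3.1303382 ] [ 0.95  0.93 -0.9   2.32  2.25  0.61 -0.19] [ 0.08078627 -0.56322227  0.30745805] [ 0.007  0.005 -0.001  0.01   0.004  0.003  0.001]
[-0.3, -0.1, 0.7, -0.002, -0.0, 0.001]
[[364.0, 650.0], [43.0, 650.0], [365.0, 598.0], [364.0, 707.0]] [[365. 563.]]
```

View pics/w5.png

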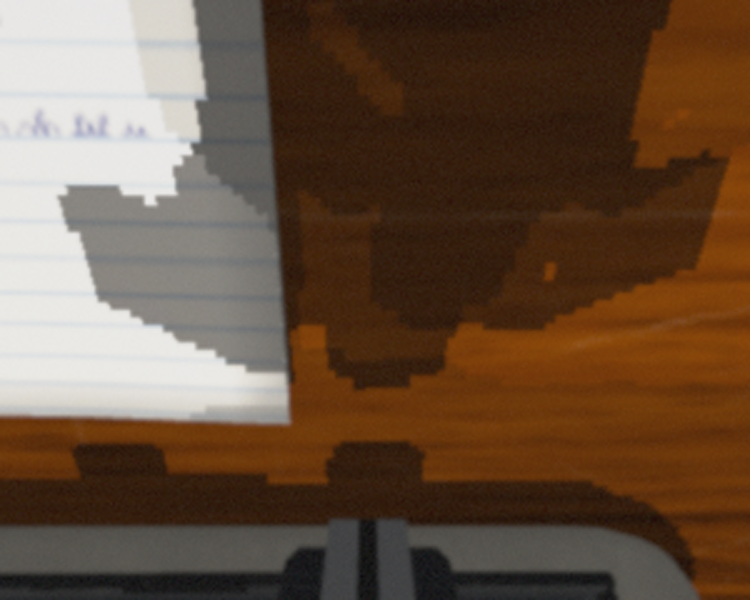

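The fingertips are at crop (367,520), in line with the time knob's shadow at (375,460). Holding still for 2.5 s.

Emit:
{"api": "play_rows", "payload": {
  "deltas": [0, 0, 0, 0, 0, 0, 0, 0, 0, 0, 0, 0, 0, 0, 0, 0, 0, 0, 0, 0, 0, 0, 0, 0, 0, 0, 0, 0, 0, 0, 0, 0, 0, 0, 0, 0, 0, 0, 0, 0, 0, 0, 0, 0, 0, 0, 0, 0, 0, 0, 0, 0, 0, 0, 0, 0, 0, 0, 0, 0, 0, 0, 0, 0, 0, 0, 0, 0, 0, 0]
}}

```text
clock: 20.18
eef_pos: [531.7, -172.3, 57.7]
tool_rot: [-3.141, 0.499, 3.129]
force: [0.4, 0.3, 0.6]
width: 0.2
gripper_force: 0.0
```

Emit:
{"api": "play_rows", "payload": {
  "deltas": [0, 0, 0, 0, 0, 0, 0, 0, 0, 0, 0, 0, 0, 0, 0, 0, 0, 0, 0, 0, 0, 0, 0, 0, 0, 0, 0, 0, 0, 0, 0, 0, 0, 0, 0, 0, 0, 0, 0, 0, 0, 0, 0, 0, 0, 0, 0, 0, 0, 0, 0, 0, 0, 0, 0, 0, 0, 0, 0, 0, 0, 0, 0, 0, 0, 0, 0, 0, 0, 0]
}}

```text
clock: 21.42
eef_pos: [531.7, -172.3, 57.7]
tool_rot: [-3.141, 0.499, 3.129]
force: [-0.2, 0.9, 0.7]
width: -0.1
gripper_force: 0.0
```

```bash
python3 - <<'E'
from path import *
r=tgt(.5,-.012)
for P in([-58,43,-42],[-58,-23,-42],[-46,-23,-42]):delta(M(PAN,P)[0],r)
E
```

```text
[9.4, -0.1, -5.5, -0.001, -0.001, -0.0]
[9.4, -66.1, -5.5, -0.001, -0.001, -0.0]
[-1.1, -66.1, 0.3, -0.001, -0.001, -0.0]
```

Emit:
{"api": "play_rows", "payload": {
  "deltas": [5, 0, -3, 0, 0, 0, 0, 9, -5, -5, 0, 0, 0, 0, 9, -20, -5, 0, 0, 0, 0, 9, -36, -5, 0, 0, 0, 0, 9, -52, -5, 0, 0, 0, 0, 9, -63, -5, 0, 0, 0, 0, 5, -66, -3, 0, 0, 0, 0, -1, -66, 0.3, 0, 0, 0, 0, -1, -66, 0.3, 0, 0, 0, 0, -1, -66, 0.3, 0, 0, 0, 0]
}}

```text
clock: 22.68
eef_pos: [532.0, -237.5, 57.9]
tool_rot: [-3.141, 0.499, 3.13]
force: [0.6, -0.1, -0.1]
width: -0.2
gripper_force: 0.0
```

Emit:
{"api": "play_rows", "payload": {
  "deltas": [0, 0, 0, 0, 0, 0, 0, 0, 0, 0, 0, 0, 0, 0, 0, 0, 0, 0, 0, 0, 0, 0, 0, 0, 0, 0, 0, 0, 0, 0, 0, 0, 0, 0, 0, 0, 0, 0, 0, 0, 0, 0, 0, 0, 0, 0, 0, 0, 0, 0, 0, 0, 0, 0, 0, 0, 0, 0, 0, 0, 0, 0, 0, 0, 0, 0, 0, 0, 0, 0]
}}

```text
clock: 23.92
eef_pos: [531.9, -238.3, 57.9]
tool_rot: [-3.141, 0.499, 3.129]
force: [0.2, -0.1, 0.2]
width: -0.1
gripper_force: 0.0
```

Emit:
{"api": "play_rows", "payload": {
  "deltas": [0, 0, 0, 0, 0, 0, 0, 0, 0, 0, 0, 0, 0, 0, 0, 0, 0, 0, 0, 0, 0, 0, 0, 0, 0, 0, 0, 0, 0, 0, 0, 0, 0, 0, 0, 0, 0, 0, 0, 0, 0, 0, 0, 0, 0, 0, 0, 0, 0, 0, 0, 0, 0, 0, 0, 0, 0, 0, 0, 0, 0, 0, 0, 0, 0, 0, 0, 0, 0, 0]
}}

```text
clock: 25.18
eef_pos: [531.9, -238.3, 57.9]
tool_rot: [-3.141, 0.499, 3.129]
force: [0.1, -0.2, 0.4]
width: -0.2
gripper_force: 0.0
```

```bash
python3 - <<'E'
from path import *
s=read_state();print(s['clock'],s['eef_pos'],s['force'],s['qpos'].round(2));delta(M(PAN,[-46,-23,-42])[0],tgt(.5,-.012))
# latch still locked? same pixels as before
g=cv2.cvtColor(get_image('side'),cv2.COLOR_RGB2GRAY).astype(int);print(g[156:164,326:346])
E
```

```text
25.175 [ 531.92733216 -238.28192915   57.9119607 ] [ 0.09351524 -0.16315079  0.40360074] [ 1.04  0.9  -0.81  2.24  2.25  0.44 -0.06]
[-0.1, -0.2, -0.0, -0.001, -0.001, -0.0]
[[142 119 111 110 111 105  84  61  53  34  39  84 119 132 139 127  84  61
   58  94]
 [126 119 112 111 105  78  56  46  29  32  77 122 134 139 111  75  60  57
   57  98]
 [120 119 113 103  77  55  36  29  23  47  91 122 131 107  70  57  56  63
   81 111]
 [120 118 113  72  48  31  31  32  28  43  55  61  72  61  54  55  60  90
  115 119]
 [117 111 110  73  36  23  29  27  25  43  54  57  58  55  55  58  84 113
  119 118]
 [111 111 109  74  34  24  25  26  26  41  54  56  60  60  62  79 106 116
  121 117]
 [109 110 114  74  31  26  27  28  22  44  65  67  66  77  93 105 110 116
  120 119]
 [109 109 112  73  32  27  29  28  36  72  97  93  91 103 109 108 109 116
  120 115]]
```

The latch is still home, and the arm is pointing at the speed knob and touching nothing.

```bash
python3 -c "
from cell import *
print(finish_job())"
```

```text
the job is handed in; nothing more can be done
None
```

I handed the job in at about 25 s: the lid is shut to its firm stop, the latch measured about 11.6 mm right and firm against its stop, the time knob was pointed at for over two seconds, and the arm finished pointing at the speed knob, touching nothing.

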